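# Set the guide roller gap and feed heel blocks to the press station

### The arm

A 7-joint arm with a two-finger parallel gripper is mounted at the origin on the work surface. World frame = base frame: x ahead of the robot, y to its left, z up, the work surface at z = 0. Lengths are in m, angles in rad, forces in N, time in s.
With the tool pointing down it reaches from about 0.35 to 0.9 m from the base axis. Payload 19.9 kg.
Tool frame: the origin (TCP) lies on the front face of the gripper's body, between the roots of the fingers; the fingertips stand 97 mm ahead of it and the grasp point (between the pads) lies 78 mm ahead of it; z points along the fingers, y is the line along which they close (so a half turn about z gives the same grasp; the last joint's range is limited). The gripper opens to 94 mm and grips with 3 to 60 N. Pads are 16 mm wide; open, the fingers measure 119 mm over their backs; the gripper's body (75 mm by 177 mm) begins 78 mm behind the grasp point.
Start: joints at [1.147, 0.417, -0.01, 1.614, 0.005, 1.111, -0.053], TCP at [0.233, -0.58, 0.303] pointing down, gripper open.
Joint ranges: [-2.81, 2.81], [-0.39, 2.02], [-1.27, 1.25], [0.06, 2.57], [-1.19, 4.33], [0.19, 2], [-2.82, 2.82]. Speed limits (rad/s): [1.89, 1.89, 2.39, 2.39, 3.01, 3.01, 3.01].

### API

Orientations are given as [roll, pitch, yaw] about the fixed x, y, z axes, in that order (R = Rz(yaw) Ry(pitch) Rx(roll)).
In Python, from cell import arm gives the robot as it stands.
- The arm moves only by the tool step_arm, never from a script. Its argument "rows" is a list of rows, each an object of numbers: "dx", "dy", "dz": the shift along the tool's x, y, z in units of 25 mm (1.0 is 25 mm); "rx", "ry", "rz": the turn, a rotation vector about the tool's x, y, z in units of 4 degrees (1.0 is 4 degrees); "fingers": the closure, from 0 (fully open) to 1 (shut). In form: [{"dx": .., "dy": .., "dz": .., "rx": .., "ry": .., "rz": .., "fingers": ..}, ...]. A call has 1 to 8 rows; each row shifts and turns the commanded pose from where the row before left it, along the tool's axes as they then stand; what a row does not reach is not made up. A row lasts 1/12 s, in which the tool goes at most 41.7 mm and 7.16 degrees, less where a joint would pass 70% of its speed; a pose out of reach is approached as far as the arm can. A call with a number of a shift or a turn outside -1 to 1 is refused whole. A call with a gripper value outside its range is refused whole. The fingers move at their own pace and stop on an object; "grip_force" is the grip in N (left out, the last holds). Time passes only in rows, so rows that do not move let the fingers close. It gives the time, the measured TCP pose, the force, the opening and the grip force at its end, in the units of the state.
- arm.get_obs(): the state, without advancing time (a new reading comes with each control period).
- arm.capture(name): name is "scene" or "side" or "wrist"; returns a dict with "img" (400x640x3 uint8, blue, green, red), "z_map" (400x640 float32, m along the optical axis (not along the pixel's ray), 0 where there is no reading), "mtx" (3x3 intrinsics, pixels), "R" (3x3) and "t" (3): a world point X has camera coordinates R X + t. Camera axes: x right, y down, z forward; pixel columns grow to the right and rows downward; lengths in m; the calibration is good to about 2 mm. The wrist camera is an equidistant fisheye: a pixel r from the principal point sees the ray r / f radians off the axis. A picture is of the moment at which its call begins.
- arm.sign_off(): hands the job in; it is judged then, once.
The state is a dict: "t": time; "joints": joint angles; "dq": joint speeds; "joint_torque": joint torques, N m; "ee_pos": TCP position; "ee_rot": TCP orientation; "wrist_force": force on the tool from outside, world axes, zero at the start; "moment": the same for the moment, N m; "opening": finger opening in m; "grasp_force": force on a finger pad.
Only numpy, scipy, OpenCV 4.12 (cv2) and the standard library are available. Lean on these libraries where they do the work, as an engineer would, in place of code of your own. Each camera call takes 0.05 s, during which the arm holds its last target. There are 200 camera calls.

### The job

On the blue heel-feed jig, turn the red eccentric bolt until the gauge's steel nose, lying flat on the bed and pointing towards the carrier, slides in between the black roller and the aluminium fence but its wider brass shoulder will not, and lay the gauge flat back in its wooden tray. Only then stand every heel block, tread down, in the carrier while it waits at the yellow loading station, one to a pocket, centred across it and square to the lane, and push the carrier by its orange handle past the roller until it clicks into the notch at the green press station, all the blocks still aboard and the roller left as set. Do not disturb the green last, the blue tape dispenser or the awl.

Things in the scene. Friction and masses are not known exactly. Their poses are not given: they have to be found in the camera images.
- bed (a point): point on the top face of the jig's blue bed (20 mm above the bench), on the lane's centre line opposite the bolt. Its y axis runs along the lane: +y towards the yellow loading station, -y towards the green press station; x across the lane, +x towards the fence. z up. The bed is fixed, 560 mm long (y -280..+280), from x=-45 to x=+90 mm, with a bracket out to x=-65 mm for |y|<35 mm. Two end stops 12 mm high at y=+-265.
- fence_face (a point): point on the fixed aluminium fence's guiding face (its x=0 plane, facing -x, axes parallel to the bed's), 23 mm above the bed at mid length; face 30 mm long (y +-15) with flared ends to y +-27, from 16 to 35 mm above the bed. It sits 13 to 19 mm from the lane's centre line, differently each time.
- bolt (a joint): eccentric bolt angle (rad, 0 to 3.14, grows clockwise seen from above). 0: roller nearest the fence; growing opens the gap. It is stiff (0.12 N m) and stays where left. It starts between 0.1 and 0.9, too tight.
- bolt_head (a point): centre of the top of the bolt's red bar head, on the turning axis, 69 mm above the bed and 35 mm to the -x side of the lane's centre line. Bar 44 long (the point's x) x 12 thick (its y) x 31 mm high, clear all round above the roller (38 mm above the bed). A white end marks the bar end on the roller's high side (the point's +x).
- roller_axis (a point): centre of the black guide roller, radius 20 mm, 23 mm above the bed; it spans 16 to 35 mm above the bed (a thin steel washer on it). It is 7 mm from the bolt's axis towards the white end of the bar, so its distance to the fence face (square to the fence) less 20 mm is the gap: right between 30 and 34 mm.
- gauge: loose step gauge, about 0.2 kg. Its +x points forward. Origin: underside, below the grip post. Brass body 34 mm wide (x -20..+60 mm), steel nose 30 mm wide (x 60..97) with a 23 mm wide lead-in (x 97..107), all 30 mm high. Black grip post on top at the origin, 26 (x) x 14 (y) mm, from 30 to 72 mm above the underside.
- gauge_nose (a point): front end of the gauge's nose, 107 mm ahead of the gauge's origin and 15 mm above its underside.
- tray: fixed wooden tray for the gauge, 175 (its x) x 80 (y) x 16 mm high, walls and floor 4 mm; origin at the centre of its underside. The gauge starts in it, roughly along its x. Leave the gauge flat on its floor, inside the walls.
- carrier (a joint): carrier travel along the lane (m). 0: at the yellow loading station, in a notch; 0.290: in the notch of the green press station; end stop at 0.306. Free running needs about 2 N, pushing in or out of a notch a few N more; the spring notch draws it in from 3 mm either side to within 2 mm. Travel is along the bed's -y.
- carrier_deck (a point): centre of the carrier's flat top, 8 mm above the bed, axes parallel to the bed's; deck 64 (x) x 184 (y) mm. Four pockets on x=0, centres at y -67.2, -24.8, +24.8, +67.2 mm, about 39 mm long, between ribs 10 mm high (24 mm wide in x, at y +-46, +-88.5) and the handle (y +-6). Lips 6 mm high along both long edges (x +-29 to +-32). A block's 34 mm side goes along y.
- carrier_handle (a point): centre of the orange grip of the carrier's upright handle, 77 mm above the bed; the grip is 16 (x) x 12 (y) x 30 mm high.
- heel1: loose heel block: light wood with a 4 mm black rubber tread underneath, 28 (its x) x 34 (its y) x 24 mm high, about 40 g; origin at the centre of its underside, z up through the wood. To set it in the carrier, grip its 28 mm width with the fingertips 8 mm or more above its underside, clear of the lips. None if absent (2 to 4 of the four are there).
- heel2: loose heel block: light wood with a 4 mm black rubber tread underneath, 28 (its x) x 34 (its y) x 24 mm high, about 40 g; origin at the centre of its underside, z up through the wood. To set it in the carrier, grip its 28 mm width with the fingertips 8 mm or more above its underside, clear of the lips. None if absent (2 to 4 of the four are there).
- heel3: loose heel block: light wood with a 4 mm black rubber tread underneath, 28 (its x) x 34 (its y) x 24 mm high, about 40 g; origin at the centre of its underside, z up through the wood. To set it in the carrier, grip its 28 mm width with the fingertips 8 mm or more above its underside, clear of the lips. None if absent (2 to 4 of the four are there).
- heel4: loose heel block: light wood with a 4 mm black rubber tread underneath, 28 (its x) x 34 (its y) x 24 mm high, about 40 g; origin at the centre of its underside, z up through the wood. To set it in the carrier, grip its 28 mm width with the fingertips 8 mm or more above its underside, clear of the lips. None if absent (2 to 4 of the four are there).
- last: bystander: green plastic shoe last, 210 mm long, 125 mm high; origin at its underside. Leave alone.
- dispenser: bystander: blue tape dispenser, 150 x 70 x 95 mm; origin at its underside. Leave alone.
- awl: bystander: wooden-handled awl lying on the bench; leave alone.
Not all that is in view belongs to the job. Leave any pink or purple look-alike of the heel4 alone.

How it is judged:
By the outcome, as a careful person would: the job done as asked, in the order asked, and still so for the second after the job is handed in, with the robot touching nothing.
Of heel1, heel2, heel3, heel4 only 2 to 4 are there at a start; the rules pass over those that are not, and their reading is None.
At some moment in a run one of heel1, heel2, heel3, heel4 may be knocked a few centimetres aside while the robot is not near it.
It also fails if it takes over 210 s, if anything falls off the work surface, if the arm or the gripper's body presses on something with over 40 N, if the wrist force passes 120 N, or if a joint passes its speed limit or range.

## Working session

There is one attempt and no reset: what is moved stays moved. The work goes in short steps, Python scripts to look and compute and a tool call to move; the robot and the scene stay as the last step left them, time stands still between calls to the robot, and variables do not carry over. Pictures are saved under pics/ and viewed, at most 14 in all, crops included, and the job is handed in when it is done.

Besides the shell and the picture viewer there is one more tool, called after ">>>" as name(argument=value, ...), one argument or row to a line, values as JSON. step_arm: Moves the arm, as the interface text tells. Its arguments: {"type":"object","properties":{"rows":{"type":"array"},"grip_force":{"type":"number"}},"required":["rows"]}

```bash
mkdir -p pics; ls; cat > h.py <<'E'
import numpy as np, cv2
from cell import arm
from scipy.spatial.transform import Rotation as Rn
def snap(n,f):
    c=arm.capture(n); cv2.imwrite('pics/'+f+'.png',c['img']); np.savez('pics/'+f+'.npz',**c); return c
def load(f): return np.load('pics/'+f+'.npz')
def cloud(c):  # pinhole cameras
    z=c['z_map']; v,u=np.mgrid[:400,:640]; K=c['mtx']
    p=np.stack([(u-K[0,2])/K[0,0]*z,(v-K[1,2])/K[1,1]*z,z],-1)
    return (p-c['t'])@c['R']
def st():
    o=arm.get_obs(); print('t',round(o['t'],2),'pos',np.round(o['ee_pos'],4),'rot',np.round(o['ee_rot'],3),'F',np.round(o['wrist_force'],1),'op',round(float(o['opening']),4),'gf',np.round(o['grasp_force'],1)); return o
E
python3 - <<'E'
from h import *
o=st()
for n in('scene','side','wrist'):
    c=snap(n,n+'0'); print(n,c['mtx'].round(1).tolist(),(-c['R'].T@c['t']).round(3))
E
```

```text
pics
t 0.0 pos [ 0.2334 -0.5795  0.302 ] rot [-3.14   0.     0.383] F [-0.8 -0.1 -0.2] op 0.0942 gf 0.0
scene [[397.4, 0.0, 320.1], [0.0, 397.4, 198.8], [0.0, 0.0, 1.0]] [ 1.295 -0.376  0.815]
side [[493.3, 0.0, 317.8], [0.0, 493.3, 197.6], [0.0, 0.0, 1.0]] [-0.196  0.706  0.808]
wrist [[309.7, 0.0, 318.9], [0.0, 309.7, 197.8], [0.0, 0.0, 1.0]] [ 0.31  -0.548  0.383]
```

View pics/scene0.png

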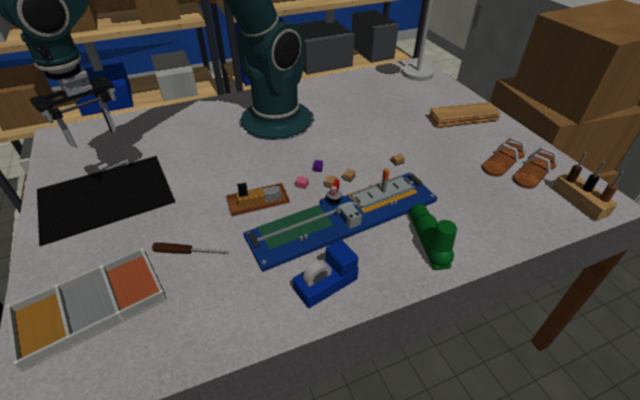

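View pics/side0.png

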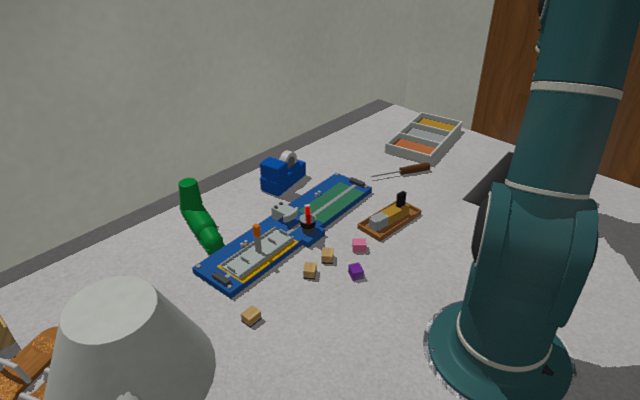

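Both views show three wood blocks (scene 330,181; 349,174; 398,159), pink and purple decoys, the gauge in its tray (258,195), the bolt (334,188) and the handle (386,178).

```bash
python3 - <<'E'
from h import *
for f in('scene0','side0'):
    c=load(f); P=cloud(c); hsv=cv2.cvtColor(c['img'],cv2.COLOR_BGR2HSV).astype(int); H,S,V=hsv[...,0],hsv[...,1],hsv[...,2]
    ok=(c['z_map']>0)&(P[...,0]>0.3)&(P[...,0]<0.95)&(abs(P[...,1])<0.5)&(P[...,2]<.2)
    print(f)
    # bed top
    m=ok&(H>100)&(H<125)&(S>120)&(abs(P[...,2]-.02)<.005)
    n,l,s,cc=cv2.connectedComponentsWithStats(m.astype('uint8'))
    g=ok&(abs(P[...,2]-.02)<.006)&(S>90)
    b=P[m][:,:2].astype('float32'); r=cv2.minAreaRect(b); print('bed rect',r,cv2.boxPoints(r).round(4).tolist())
    for nm,mm in dict(orange=(H>8)&(H<16)&(S>180)&(V>120)&(P[...,2]>.05), red=((H<6)|(H>174))&(S>150)&(P[...,2]>.05), wood=(H>10)&(H<22)&(S>70)&(S<190)&(V>120)&(P[...,2]>.015)).items():
        n,l,s,cc=cv2.connectedComponentsWithStats((ok&mm).astype('uint8'))
        for i in range(1,n):
            if s[i,4]>8:
                q=P[l==i]; print(nm,s[i,4],cc[i].round(),q.mean(0).round(4),q.max(0).round(4),q.min(0).round(4))
E
```

```text
scene0
bed rect ((0.6466718316078186, 0.011476993560791016), (0.28451091051101685, 0.5585096478462219), 9.123262405395508) [[0.461899995803833, 0.26460000872612], [0.5504999756813049, -0.28679999709129333], [0.8313999772071838, -0.24169999361038208], [0.7427999973297119, 0.30979999899864197]]
orange 9 [386. 171.] [0.5584 0.1466 0.1085] [0.5652 0.1509 0.1104] [0.5532 0.1434 0.1059]
red 36 [336. 183.] [0.532  0.0044 0.0874] [0.5446 0.0136 0.0936] [ 0.5151 -0.0083  0.0713]
wood 43 [398. 156.] [0.42   0.2852 0.0251] [0.4336 0.3022 0.0287] [0.4078 0.2669 0.0224]
wood 48 [349. 172.] [0.4298 0.0971 0.0253] [0.4475 0.1143 0.0281] [0.4144 0.0794 0.022 ]
wood 52 [330. 178.] [0.4361 0.0295 0.0248] [0.4553 0.0485 0.0292] [0.419  0.0123 0.0209]
wood 9 [394. 200.] [0.5973 0.1612 0.0245] [0.6055 0.1756 0.0318] [0.5913 0.1517 0.0192]
side0
bed rect ((0.6341150999069214, 0.019322752952575684), (0.27616360783576965, 0.5641170740127563), 9.633903503417969) [[0.45080000162124634, 0.2743000090122223], [0.545199990272522, -0.28189998865127563], [0.8174999952316284, -0.23559999465942383], [0.7229999899864197, 0.320499986410141]]
red 75 [307. 215.] [0.5224 0.0123 0.0793] [0.5422 0.0236 0.0896] [ 0.5119 -0.0089  0.0527]
wood 115 [391. 210.] [ 0.4199 -0.2037  0.0322] [ 0.4564 -0.1759  0.0372] [ 0.4028 -0.2322  0.0152]
wood 100 [327. 252.] [0.435  0.0334 0.0223] [0.4547 0.0516 0.0258] [0.4165 0.0136 0.0176]
wood 107 [309. 267.] [0.428  0.101  0.0223] [0.4471 0.1201 0.0266] [0.4096 0.0821 0.0168]
wood 151 [250. 312.] [0.4174 0.2887 0.0228] [0.433  0.3056 0.0262] [0.4036 0.2709 0.0183]
```

>>> step_arm(
  rows=[
    {"rz": -1},
    {"rz": -1},
    {"rz": -1},
    {"rz": -1},
    {"rz": -1},
    {"rz": -1},
    {"rz": -1},
    {"rz": -1},
  ],
)

```text
$.rows[0]: bad value
```

>>> step_arm(
  rows=[
    {"rz": -1},
    {"rz": -1},
    {"rz": -1},
    {"rz": -1},
    {"rz": -1},
    {"rz": -1},
    {"rz": -1},
    {"rz": -1},
  ],
)

```text
$.rows[0]: bad value
```

>>> step_arm(
  rows=[
    {"rz": -1, "dx": 0.5, "dy": 0.4},
    {"rz": -1, "dx": 0.8, "dy": 0.6},
    {"rz": -1, "dx": 0.9, "dy": 0.7},
    {"rz": -0.3, "dx": 0.9, "dy": 0.7},
    {"dx": 0.9, "dy": 0.7, "dz": -0.3},
    {"dx": 0.9, "dy": 0.7, "dz": -0.3},
    {"dx": 0.9, "dy": 0.7, "dz": -0.3},
    {"dx": 0.9, "dy": 0.7, "dz": -0.3},
  ],
)

```text
$.rows[0]: bad value
```

>>> step_arm(
  rows=[
    {"dx": 0.9, "dy": 0.7, "dz": -0.3},
    {"dx": 0.9, "dy": 0.7},
    {"dx": 0.9, "dy": 0.7},
    {"dx": 0.9, "dy": 0.7},
    {"dx": 0.9, "dy": 0.7},
    {"dx": 0.9, "dy": 0.7},
    {"dx": 0.9, "dy": 0.7},
    {"dx": 0.9, "dy": 0.7},
  ],
)

```text
$.rows[0]: bad value
```

>>> step_arm(
  rows=[
    {"dx": 0.9, "dy": 0.7},
    {"dx": 0.9, "dy": 0.7},
    {"dx": 0.9, "dy": 0.7},
    {"dx": 0.9, "dy": 0.7},
    {"dx": 0.5, "dy": 0.5},
    {},
  ],
)

```text
$.rows[0]: bad value
```

```bash
python3 - <<'E'
from h import *
st(); c=snap('wrist','w1'); print((-c['R'].T@c['t']).round(4), c['R'].round(3).tolist())
E
```

```text
t 0.15 pos [ 0.2334 -0.5796  0.3022] rot [-3.141  0.     0.383] F [ 0.1 -0.3 -0.5] op 0.0938 gf 0.0
[ 0.3104 -0.5485  0.3836] [[0.374, -0.927, -0.001], [-0.889, -0.359, 0.285], [-0.265, -0.106, -0.959]]
```

View pics/w1.png

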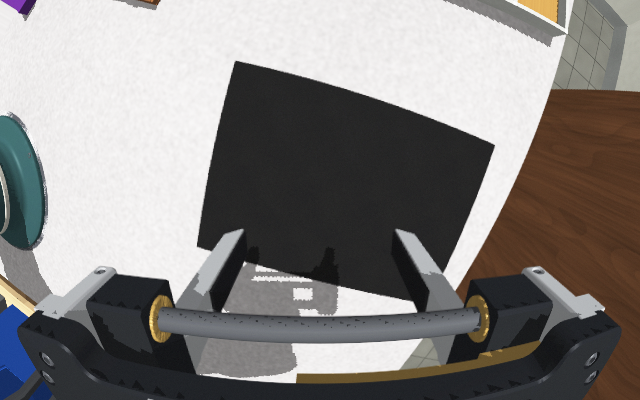

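The view (fingers only, over the black mat) shows nothing moved: rows need all keys.

>>> step_arm(
  rows=[
    {"dx": 0, "dy": 0, "dz": 0, "rx": 0, "ry": 0, "rz": -1, "fingers": 0},
    {"dx": 0, "dy": 0, "dz": 0, "rx": 0, "ry": 0, "rz": -1, "fingers": 0},
    {"dx": 0, "dy": 0, "dz": 0, "rx": 0, "ry": 0, "rz": -1, "fingers": 0},
    {"dx": 0, "dy": 0, "dz": 0, "rx": 0, "ry": 0, "rz": -1, "fingers": 0},
    {"dx": 0, "dy": 0, "dz": 0, "rx": 0, "ry": 0, "rz": -1, "fingers": 0},
    {"dx": 0, "dy": 0, "dz": 0, "rx": 0, "ry": 0, "rz": -1, "fingers": 0},
    {"dx": 0, "dy": 0, "dz": 0, "rx": 0, "ry": 0, "rz": -1, "fingers": 0},
    {"dx": 0, "dy": 0, "dz": 0, "rx": 0, "ry": 0, "rz": -1, "fingers": 0},
  ],
)

```text
t: 0.87
ee_pos: [0.2334, -0.5797, 0.3024]
ee_rot: [-3.141, -0.0, 0.945]
wrist_force: [0.1, 0.3, -0.8]
opening: 0.094
grasp_force: 0.0
```

>>> step_arm(
  rows=[
    {"dx": 0, "dy": 0, "dz": 0, "rx": 0, "ry": 0, "rz": -1, "fingers": 0},
    {"dx": 0, "dy": 0, "dz": 0, "rx": 0, "ry": 0, "rz": -1, "fingers": 0},
    {"dx": 0, "dy": 0, "dz": 0, "rx": 0, "ry": 0, "rz": -1, "fingers": 0},
    {"dx": 0, "dy": 0, "dz": 0, "rx": 0, "ry": 0, "rz": -1, "fingers": 0},
    {"dx": 0, "dy": 0, "dz": 0, "rx": 0, "ry": 0, "rz": -1, "fingers": 0},
    {"dx": 0, "dy": 0, "dz": 0, "rx": 0, "ry": 0, "rz": -1, "fingers": 0},
    {"dx": 0, "dy": 0, "dz": 0, "rx": 0, "ry": 0, "rz": -1, "fingers": 0},
    {"dx": 0, "dy": 0, "dz": 0, "rx": 0, "ry": 0, "rz": -1, "fingers": 0},
  ],
)

```text
t: 1.53
ee_pos: [0.2334, -0.5797, 0.3024]
ee_rot: [-3.141, -0.0, 1.503]
wrist_force: [-0.7, -0.6, 0.4]
opening: 0.0943
grasp_force: 0.0
```

>>> step_arm(
  rows=[
    {"dx": 0.5, "dy": 0.4, "dz": 0, "rx": 0, "ry": 0, "rz": -1, "fingers": 0},
    {"dx": 0.8, "dy": 0.6, "dz": 0, "rx": 0, "ry": 0, "rz": -1, "fingers": 0},
    {"dx": 0.9, "dy": 0.7, "dz": 0, "rx": 0, "ry": 0, "rz": -1, "fingers": 0},
    {"dx": 0.9, "dy": 0.7, "dz": 0, "rx": 0, "ry": 0, "rz": -0.3, "fingers": 0},
    {"dx": 0.9, "dy": 0.7, "dz": -0.3, "rx": 0, "ry": 0, "rz": 0, "fingers": 0},
    {"dx": 0.9, "dy": 0.7, "dz": -0.3, "rx": 0, "ry": 0, "rz": 0, "fingers": 0},
    {"dx": 0.9, "dy": 0.7, "dz": -0.3, "rx": 0, "ry": 0, "rz": 0, "fingers": 0},
    {"dx": 0.9, "dy": 0.7, "dz": -0.3, "rx": 0, "ry": 0, "rz": 0, "fingers": 0},
  ],
)

```text
t: 2.2
ee_pos: [0.3447, -0.3984, 0.3329]
ee_rot: [-3.141, -0.0, 1.73]
wrist_force: [1.0, -0.8, -0.1]
opening: 0.0938
grasp_force: 0.0
```

>>> step_arm(
  rows=[
    {"dx": 0.9, "dy": 0.7, "dz": -0.3, "rx": 0, "ry": 0, "rz": 0, "fingers": 0},
    {"dx": 0.9, "dy": 0.7, "dz": 0, "rx": 0, "ry": 0, "rz": 0, "fingers": 0},
    {"dx": 0.9, "dy": 0.7, "dz": 0, "rx": 0, "ry": 0, "rz": 0, "fingers": 0},
    {"dx": 0.9, "dy": 0.7, "dz": 0, "rx": 0, "ry": 0, "rz": 0, "fingers": 0},
    {"dx": 0.9, "dy": 0.7, "dz": 0, "rx": 0, "ry": 0, "rz": 0, "fingers": 0},
    {"dx": 0.9, "dy": 0.7, "dz": 0, "rx": 0, "ry": 0, "rz": 0, "fingers": 0},
    {"dx": 0.9, "dy": 0.7, "dz": 0, "rx": 0, "ry": 0, "rz": 0, "fingers": 0},
    {"dx": 0.9, "dy": 0.7, "dz": 0, "rx": 0, "ry": 0, "rz": 0, "fingers": 0},
  ],
)

```text
t: 2.87
ee_pos: [0.4543, -0.1984, 0.3402]
ee_rot: [-3.142, 0.0, 1.73]
wrist_force: [-0.6, 0.0, -0.1]
opening: 0.0938
grasp_force: 0.0
```

>>> step_arm(
  rows=[
    {"dx": 0.9, "dy": 0.7, "dz": 0, "rx": 0, "ry": 0, "rz": 0, "fingers": 0},
    {"dx": 0.5, "dy": 0.5, "dz": 0, "rx": 0, "ry": 0, "rz": 0, "fingers": 0},
    {"dx": 0, "dy": 0, "dz": 0, "rx": 0, "ry": 0, "rz": 0, "fingers": 0},
    {"dx": 0, "dy": 0, "dz": 0, "rx": 0, "ry": 0, "rz": 0, "fingers": 0},
  ],
)

```text
t: 3.2
ee_pos: [0.4782, -0.1599, 0.34]
ee_rot: [-3.141, -0.0, 1.732]
wrist_force: [-0.3, -0.6, 0.4]
opening: 0.0936
grasp_force: 0.0
```

```bash
python3 - <<'E'
from h import *
o=st(); print(o['joints']); c=snap('wrist','w2'); print((-c['R'].T@c['t']).round(4))
E
```

```text
t 3.2 pos [ 0.4782 -0.1599  0.34  ] rot [-3.141 -0.     1.732] F [-0.3 -0.6  0.4] op 0.0936 gf 0.0
[ 0.75877078  0.20081561 -0.56328337  1.84905225  0.11810639  1.12514874
  0.31456091]
[ 0.4648 -0.0778  0.4214]
```

View pics/w2.png

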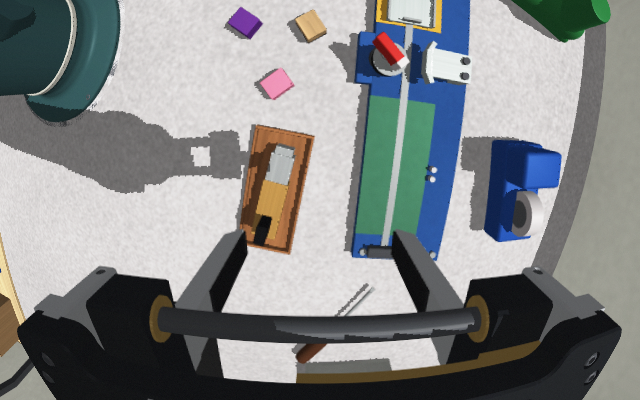

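The wrist view shows the tray and gauge (270,190), the bolt with its roller (388,55), the fence (447,62) and two blocks or decoys. I'll move closer over the bolt.

>>> step_arm(
  rows=[
    {"dx": 0.75, "dy": 0.5, "dz": 0.35, "rx": 0, "ry": 0, "rz": 0, "fingers": 0},
    {"dx": 0.75, "dy": 0.5, "dz": 0.35, "rx": 0, "ry": 0, "rz": 0, "fingers": 0},
    {"dx": 0.75, "dy": 0.5, "dz": 0.35, "rx": 0, "ry": 0, "rz": 0, "fingers": 0},
    {"dx": 0.75, "dy": 0.5, "dz": 0.35, "rx": 0, "ry": 0, "rz": 0, "fingers": 0},
    {"dx": 0.75, "dy": 0.5, "dz": 0.35, "rx": 0, "ry": 0, "rz": 0, "fingers": 0},
    {"dx": 0.75, "dy": 0.5, "dz": 0.35, "rx": 0, "ry": 0, "rz": 0, "fingers": 0},
    {"dx": 0.75, "dy": 0.5, "dz": 0.35, "rx": 0, "ry": 0, "rz": 0, "fingers": 0},
    {"dx": 0.75, "dy": 0.5, "dz": 0.35, "rx": 0, "ry": 0, "rz": 0, "fingers": 0},
  ],
)

```text
t: 3.92
ee_pos: [0.5531, 0.003, 0.2696]
ee_rot: [-3.141, 0.001, 1.728]
wrist_force: [0.8, -0.0, 0.2]
opening: 0.0938
grasp_force: 0.0
```

>>> step_arm(
  rows=[
    {"dx": 0, "dy": 0, "dz": 0, "rx": 0, "ry": 0, "rz": 0, "fingers": 0},
    {"dx": 0, "dy": 0, "dz": 0, "rx": 0, "ry": 0, "rz": 0, "fingers": 0},
  ],
)

```text
t: 4.08
ee_pos: [0.5528, 0.0032, 0.2696]
ee_rot: [-3.14, -0.0, 1.731]
wrist_force: [-0.1, 0.0, 0.3]
opening: 0.0943
grasp_force: 0.0
```

```bash
cat >> h.py <<'E'
def wcloud(c):
    z=c['z_map']; v,u=np.mgrid[:400,:640]; K=c['mtx']
    a=(u-K[0,2])/K[0,0]; b=(v-K[1,2])/K[1,1]; th=np.hypot(a,b)+1e-9; k=np.tan(th)/th
    return (np.stack([a*k*z,b*k*z,z],-1)-c['t'])@c['R']
def wpix(c,uv,zw):   # pixel -> world at height zw
    K=c['mtx']; a=(uv[0]-K[0,2])/K[0,0]; b=(uv[1]-K[1,2])/K[1,1]; th=np.hypot(a,b)+1e-9
    d=c['R'].T@np.array([a/th*np.sin(th),b/th*np.sin(th),np.cos(th)]); C=-c['R'].T@c['t']
    return C+d*(zw-C[2])/d[2]
E
python3 - <<'E'
from h import *
o=st(); c=snap('wrist','w3'); P=wcloud(c)
i=c['img']; cv2.imwrite('pics/w3c.png',cv2.resize(i[0:260,160:560],None,fx=2,fy=2,interpolation=cv2.INTER_CUBIC))
E
```

```text
t 4.08 pos [0.5528 0.0032 0.2696] rot [-3.14  -0.     1.731] F [-0.1  0.   0.3] op 0.0943 gf 0.0
```

View pics/w3c.png

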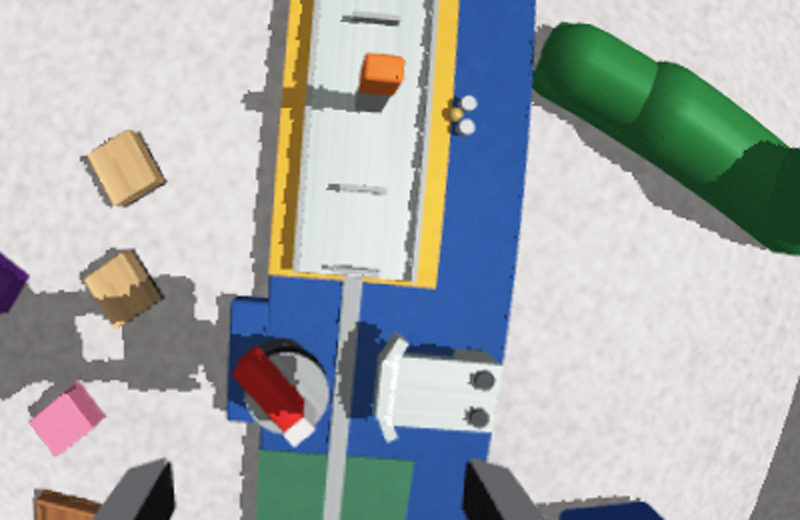

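Clear close view: bolt bar pointing down-right (crop 272,390, white end 300,432), fence face (crop 385,390), and carrier with ribs and orange handle (382,72). Blocks sit at crop (125,168) and (123,287).

```bash
cat > meas.py <<'E'
from h import *
def hsvm(c):
    h=cv2.cvtColor(c['img'],cv2.COLOR_BGR2HSV).astype(int); return h[...,0],h[...,1],h[...,2]
def bolt(c):
    P=wcloud(c);H,S,V=hsvm(c)
    near=(np.hypot(P[...,0]-.527,P[...,1]-.008)<.04)&(P[...,2]>.082)&(P[...,2]<.096)&(c['z_map']>0)
    r=cv2.minAreaRect(P[near][:,:2].astype('float32'))
    red=P[near&(S>150)][:,:2].mean(0); wh=P[near&(S<80)][:,:2].mean(0)
    d=wh-red; return near.sum(),r,red,wh,np.arctan2(d[1],d[0]),np.median(P[near][:,2])
E
python3 - <<'E'
from meas import *
c=load('w3'); P=wcloud(c);H,S,V=hsvm(c); Z=P[...,2]
print('bolt',bolt(c))
blue=(H>100)&(H<125)&(S>120)&(abs(Z-.02)<.004)
print('bed z',np.median(Z[blue]))
y0=.159
for it in range(3):
    R=np.array([[np.cos(y0),np.sin(y0)],[-np.sin(y0),np.cos(y0)]])
    O=np.array([.5615,.0136])
    Q=(P[...,:2]-O)@R.T
    m=blue
    # right edge & left edge lines
    for side,(lo,hi) in dict(R=(-.03,.19),L=(.04,.2)).items():
        pts=[]
        for y in np.arange(lo,hi,.005):
            k=m&(abs(Q[...,1]-y)<.0025)&(Q[...,0]>-.06)&(Q[...,0]<.11)
            if k.sum()>5: pts.append((y,Q[k][:,0].max() if side=='R' else Q[k][:,0].min()))
        pts=np.array(pts); p=np.polyfit(pts[:,0],pts[:,1],1) if len(pts)>4 else None; print(side,p,len(pts), np.std(pts[:,1]-np.polyval(p,pts[:,0])) if p is not None else'')
        if side=='R': sl=p[0]
    y0-=np.arctan(sl); print('yaw',y0)
# fence
k=(Z>.045)&(Z<.06)&(S<60)&(Q[...,0]>.0)&(Q[...,0]<.06)&(abs(Q[...,1])<.04)
for y in np.arange(-.032,.033,.004):
    kk=k&(abs(Q[...,1]-y)<.002)
    if kk.sum()>2: print(round(y,3),kk.sum(),np.sort(Q[kk][:,0])[:3].round(4),np.median(Z[kk]).round(4))
# carrier lips / handle
k=(H>5)&(H<18)&(S>180)&(Z>.095)&(Z<.12)&(abs(Q[...,0])<.03)
print('handle',k.sum(),Q[k].mean(0),Q[k].min(0),Q[k].max(0),np.median(Z[k]), P[k].mean(0))
# blocks
wood=(H>10)&(H<25)&(S>50)&(S<170)&(V>120)&(Z>.0205)&(Z<.03)&(P[...,0]<.5)
n,l,s,cc=cv2.connectedComponentsWithStats(wood.astype('uint8'))
for i in range(1,n):
    if s[i,4]>40: print('wood',s[i,4],cc[i].round(),cv2.minAreaRect(P[l==i][:,:2].astype('float32')),np.median(Z[l==i]))
c=load('w2');P=wcloud(c);H,S,V=hsvm(c);Z=P[...,2]
k=(Z>.055)&(Z<.09)&(P[...,0]<.48)&(P[...,0]>.3)&(abs(P[...,1]+.2)<.1)&(V<70)
print('post',k.sum(),P[k].mean(0),cv2.minAreaRect(P[k][:,:2].astype('float32')),np.percentile(Z[k],[5,50,95]))
k=(Z>.025)&(Z<.04)&(P[...,0]<.48)&(P[...,0]>.34)&(abs(P[...,1]+.17)<.12)
print('gauge',k.sum(),cv2.minAreaRect(P[k][:,:2].astype('float32')),np.median(Z[k]))
k=(Z>.013)&(Z<.02)&(P[...,0]<.48)&(P[...,0]>.3)&(abs(P[...,1]+.17)<.14)&(S>80)
print('tray',k.sum(),cv2.minAreaRect(P[k][:,:2].astype('float32')))
E
```

```text
bolt (np.int64(702), ((0.5316758751869202, 0.0023487675935029984), (0.013245608657598495, 0.04456146061420441), 50.35532760620117), array([0.52869738, 0.00623115]), array([ 0.54527689, -0.00861738]), np.float64(-0.7303764640462386), np.float64(0.08821923971724799))
bed z 0.019284721335243737
R [0.2755946 0.0695012] 44 0.01904978688108549
L [0.27370663 0.02175608] 32 0.019804532655713865
yaw -0.10991891763735204
R [0.01083117 0.0684081 ] 44 0.020677314675610157
L [-0.08250926  0.03475241] 32 0.010735268285979361
yaw -0.12074966883081817
R [0.00570648 0.06780119] 44 0.0213412753845476
L [-0.0923017  0.0346462] 32 0.010647587417875765
yaw -0.12645608363384453
-0.028 12 [0.0314 0.0317 0.0327] 0.0544
-0.024 24 [0.0291 0.0295 0.0296] 0.0541
-0.02 38 [0.0247 0.0259 0.0268] 0.0543
-0.016 114 [0.0225 0.0227 0.0229] 0.0541
-0.012 138 [0.0218 0.0222 0.0226] 0.0543
-0.008 143 [0.0219 0.0222 0.0226] 0.0543
-0.004 145 [0.0211 0.0212 0.0216] 0.0542
0.0 153 [0.0205 0.0205 0.0209] 0.0542
0.004 154 [0.0192 0.0193 0.0196] 0.0543
0.008 159 [0.0186 0.0187 0.0188] 0.0542
0.012 166 [0.0182 0.0184 0.0185] 0
[... 317 characters left out ...]
91864657402039), (0.02841409668326378, 0.034446924924850464), 37.370548248291016) 0.02340578132659705
wood 456 [216. 141.] ((0.4355715215206146, 0.031775522977113724), (0.027765974402427673, 0.03432926535606384), 40.61793899536133) 0.023384633423158455
post 290 [ 0.41736899 -0.23533016  0.07203547] ((0.4170348048210144, -0.23832271993160248), (0.026705637574195862, 0.014540577307343483), 83.91035461425781) [0.05826545 0.07476062 0.0763995 ]
gauge 1994 ((0.4177008867263794, -0.15502265095710754), (0.049964673817157745, 0.2094135284423828), 2.9117422103881836) 0.03337748913131522
tray 907 ((0.42167603969573975, -0.16166146099567413), (0.2512698173522949, 0.07979927211999893), 87.0672378540039)
```

```bash
python3 - <<'E'
from meas import *
y0=.08; B=np.array([.5317,.0023])
data=[]
for f in('w2','w3'):
    c=load(f);P=wcloud(c);H,S,V=hsvm(c);Z=P[...,2]
    data.append((c,P,H,S,V,Z))
for it in range(3):
    R=np.array([[np.cos(y0),np.sin(y0)],[-np.sin(y0),np.cos(y0)]]); 
    sl=[]
    for (c,P,H,S,V,Z),name in zip(data,('w2','w3')):
        Q=(P[...,:2]-B)@R.T-[.035,0]
        top=(abs(Z-.0193)<.004)&(S>110)&(((H>100)&(H<125))|((H>60)&(H<95)))
        for side,(lo,hi) in dict(R=(-.27,.22),L=(-.27,.22)).items():
            pts=[]
            for y in np.arange(lo,hi,.004):
                if side=='L' and (abs(y)<.045): continue
                k=top&(abs(Q[...,1]-y)<.002)&(abs(Q[...,0])<.1)
                if k.sum()>3:
                    pts.append((y,Q[k][:,0].max() if side=='R' else Q[k][:,0].min()))
            pts=np.array(pts)
            tgt=.09 if side=='R' else -.045
            pts=pts[abs(pts[:,1]-tgt)<.012]
            if len(pts)<6: continue
            for _ in range(3):
                p=np.polyfit(pts[:,0],pts[:,1],1); r=pts[:,1]-np.polyval(p,pts[:,0]); pts=pts[abs(r)<max(.0015,1.5*r.std())]
            sl.append((p[0],len(pts)))
            if it==2: print(name,side,p,len(pts),r.std())
    w=np.array(sl); d=np.average(w[:,0],weights=w[:,1]); y0-=np.arctan(d); print('yaw',y0)
c,P,H,S,V,Z=data[1]
R=np.array([[np.cos(y0),np.sin(y0)],[-np.sin(y0),np.cos(y0)]]);Q=(P[...,:2]-B)@R.T-[.035,0]
k=(Z>.045)&(Z<.06)&(S<60)&(Q[...,0]>.0)&(Q[...,0]<.06)&(abs(Q[...,1])<.04)
for y in np.arange(-.028,.033,.004):
    kk=k&(abs(Q[...,1]-y)<.002)
    if kk.sum()>2: print(round(y,3),kk.sum(),np.sort(Q[kk][:,0])[:3].round(4),np.median(Z[kk]).round(4))
k=(H>5)&(H<18)&(S>180)&(Z>.103)&(Z<.12)
print('handle top',k.sum(),(Q[k].min(0)+Q[k].max(0))/2,Q[k].min(0),Q[k].max(0))
# roller/washer top z ~.055-.058
k=(Z>.050)&(Z<.06)&(np.hypot(Q[...,0]+.035,Q[...,1])<.032)
q=Q[k].astype('float32'); print('roller',k.sum(),cv2.minEnclosingCircle(q),np.median(Z[k]))
# end stops
for (c,P,H,S,V,Z) in data:
    Q=(P[...,:2]-B)@R.T-[.035,0]; k=(Z>.028)&(Z<.036)&(abs(abs(Q[...,1])-.265)<.02)&(abs(Q[...,0])<.05)
    if k.sum()>5: print('stop',k.sum(),Q[k].min(0),Q[k].max(0))
    k=(Z>.03)&(Z<.042)&(Q[...,1]>.04)&(Q[...,1]<.26)&(abs(Q[...,0])<.04)&(S<60)
    if k.sum()>50: print('carrier',k.sum(),np.percentile(Q[k],[.5,99.5],axis=0))
E
```

```text
yaw 0.08300710029917299
yaw 0.08322507754025732
w2 R [-0.00011368  0.0879238 ] 84 0.0006085326653514795
w2 L [-0.00068103 -0.04543193] 61 0.0004684721865471748
w3 R [0.000733   0.08842896] 80 0.0004699048486506032
w3 L [-0.00021303 -0.04361396] 46 0.0004972831839461122
yaw 0.08323338613370192
-0.024 19 [0.021  0.0211 0.0212] 0.0544
-0.02 23 [0.0186 0.0196 0.0197] 0.0541
-0.016 145 [0.0161 0.0171 0.0181] 0.0543
-0.012 164 [0.015  0.016  0.0161] 0.0542
-0.008 164 [0.0148 0.0149 0.0149] 0.0542
-0.004 168 [0.0158 0.0158 0.016 ] 0.0543
0.0 167 [0.0158 0.0158 0.0158] 0.0542
0.004 166 [0.0158 0.0159 0.0159] 0.0543
0.008 171 [0.0156 0.0157 0.0159] 0.0543
0.012 170 [0.0156 0.0157 0.0157] 0.0543
0.016 198 [0.0155 0.0158 0.0159] 0.0542
0.02 79 [0.0179 0.0181 0.0182] 0.0533
0.024 32 [0.0203 0.0206 0.021 ] 0.0538
0.028 8 [0.0217 0.0222 0.0227] 0.0528
handle top 262 [-0.00042297  0.14460701] [-0.00825241  0.13892917] [0.00740647 0.15028486]
roller 611 ((-0.030746284872293472, -0.004764663055539131), 0.022016150876879692) 0.056431869747400304
stop 266 [-0.02587497 -0.27238902] [ 0.01208018 -0.25580047]
carrier 196 [[-0.03282872  0.05222229]
 [ 0.03149513  0.09193692]]
stop 275 [-0.02495403 -0.27472583] [ 0.02539859 -0.25625005]
carrier 1118 [[-0.03225824  0.05474334]
 [ 0.03156661  0.20323568]]
```

>>> step_arm(
  rows=[
    {"dx": 0.1, "dy": -0.84, "dz": 0, "rx": 0, "ry": 0, "rz": 0, "fingers": 0.5},
    {"dx": 0, "dy": 0, "dz": 0, "rx": 0, "ry": 0, "rz": -1, "fingers": 0.5},
    {"dx": 0, "dy": 0, "dz": 0, "rx": 0, "ry": 0, "rz": -1, "fingers": 0.5},
    {"dx": 0, "dy": 0, "dz": 0, "rx": 0, "ry": 0, "rz": -1, "fingers": 0.5},
    {"dx": 0, "dy": 0, "dz": 0, "rx": 0, "ry": 0, "rz": -1, "fingers": 0.5},
    {"dx": 0, "dy": 0, "dz": 0, "rx": 0, "ry": 0, "rz": -1, "fingers": 0.5},
    {"dx": 0, "dy": 0, "dz": 0, "rx": 0, "ry": 0, "rz": -1, "fingers": 0.5},
    {"dx": 0, "dy": 0, "dz": 0, "rx": 0, "ry": 0, "rz": -1, "fingers": 0.5},
  ],
)

```text
t: 4.8
ee_pos: [0.5316, 0.0007, 0.2706]
ee_rot: [-3.141, 0.001, 2.22]
wrist_force: [-0.1, -0.5, 0.4]
opening: 0.0475
grasp_force: 0.0
```

>>> step_arm(
  rows=[
    {"dx": 0, "dy": 0, "dz": 0.7, "rx": 0, "ry": 0, "rz": -1, "fingers": 0.5},
    {"dx": 0, "dy": 0, "dz": 0.8, "rx": 0, "ry": 0, "rz": -1, "fingers": 0.5},
    {"dx": 0, "dy": 0, "dz": 0.8, "rx": 0, "ry": 0, "rz": -1, "fingers": 0.5},
    {"dx": 0, "dy": 0, "dz": 0.7, "rx": 0, "ry": 0, "rz": -0.2, "fingers": 0.5},
    {"dx": 0, "dy": 0, "dz": 0.5, "rx": 0, "ry": 0, "rz": 0, "fingers": 0.5},
    {"dx": 0, "dy": 0, "dz": 0.5, "rx": 0, "ry": 0, "rz": 0, "fingers": 0.5},
    {"dx": 0, "dy": 0, "dz": 0.4, "rx": 0, "ry": 0, "rz": 0, "fingers": 0.5},
    {"dx": 0, "dy": 0, "dz": 0, "rx": 0, "ry": 0, "rz": 0, "fingers": 0.5},
  ],
)

```text
t: 5.47
ee_pos: [0.5312, 0.0021, 0.1587]
ee_rot: [-3.14, -0.001, 2.441]
wrist_force: [-0.7, 0.0, -0.6]
opening: 0.0471
grasp_force: 0.0
```

>>> step_arm(
  rows=[
    {"dx": 0, "dy": 0, "dz": 0, "rx": 0, "ry": 0, "rz": 0, "fingers": 1},
    {"dx": 0, "dy": 0, "dz": 0, "rx": 0, "ry": 0, "rz": 0, "fingers": 1},
    {"dx": 0, "dy": 0, "dz": 0, "rx": 0, "ry": 0, "rz": 0, "fingers": 1},
    {"dx": 0, "dy": 0, "dz": 0, "rx": 0, "ry": 0, "rz": 0, "fingers": 1},
    {"dx": 0, "dy": 0, "dz": 0, "rx": 0, "ry": 0, "rz": 0, "fingers": 1},
    {"dx": 0, "dy": 0, "dz": 0, "rx": 0, "ry": 0, "rz": 0, "fingers": 1},
  ],
  grip_force=30,
)

```text
t: 5.97
ee_pos: [0.5318, 0.0025, 0.1604]
ee_rot: [-3.141, 0.0, 2.442]
wrist_force: [-0.9, -2.3, 8.7]
opening: 0.0118
grasp_force: 30.0
```

>>> step_arm(
  rows=[
    {"dx": 0, "dy": 0, "dz": 0, "rx": 0, "ry": 0, "rz": 0.8, "fingers": 1},
    {"dx": 0, "dy": 0, "dz": 0, "rx": 0, "ry": 0, "rz": 0.8, "fingers": 1},
    {"dx": 0, "dy": 0, "dz": 0, "rx": 0, "ry": 0, "rz": 0.8, "fingers": 1},
    {"dx": 0, "dy": 0, "dz": 0, "rx": 0, "ry": 0, "rz": 0.8, "fingers": 1},
    {"dx": 0, "dy": 0, "dz": 0, "rx": 0, "ry": 0, "rz": 0.8, "fingers": 1},
    {"dx": 0, "dy": 0, "dz": 0, "rx": 0, "ry": 0, "rz": 0.8, "fingers": 1},
    {"dx": 0, "dy": 0, "dz": 0, "rx": 0, "ry": 0, "rz": 0.8, "fingers": 1},
    {"dx": 0, "dy": 0, "dz": 0, "rx": 0, "ry": 0, "rz": 0.8, "fingers": 1},
  ],
)

```text
t: 6.63
ee_pos: [0.5319, 0.0025, 0.1605]
ee_rot: [3.141, 0.0, 1.993]
wrist_force: [-1.8, -1.7, 3.9]
opening: 0.012
grasp_force: 30.0
```

>>> step_arm(
  rows=[
    {"dx": 0, "dy": 0, "dz": 0, "rx": 0, "ry": 0, "rz": 0.8, "fingers": 1},
    {"dx": 0, "dy": 0, "dz": 0, "rx": 0, "ry": 0, "rz": 0.8, "fingers": 1},
    {"dx": 0, "dy": 0, "dz": 0, "rx": 0, "ry": 0, "rz": 0.8, "fingers": 1},
    {"dx": 0, "dy": 0, "dz": 0, "rx": 0, "ry": 0, "rz": 0.8, "fingers": 1},
    {"dx": 0, "dy": 0, "dz": 0, "rx": 0, "ry": 0, "rz": 0.8, "fingers": 1},
    {"dx": 0, "dy": 0, "dz": 0, "rx": 0, "ry": 0, "rz": 0.8, "fingers": 1},
    {"dx": 0, "dy": 0, "dz": 0, "rx": 0, "ry": 0, "rz": 0.8, "fingers": 1},
    {"dx": 0, "dy": 0, "dz": 0, "rx": 0, "ry": 0, "rz": 0.8, "fingers": 1},
  ],
)

```text
t: 7.3
ee_pos: [0.532, 0.0025, 0.1604]
ee_rot: [3.141, 0.0, 1.546]
wrist_force: [-0.8, -2.0, 3.4]
opening: 0.0118
grasp_force: 30.0
```

>>> step_arm(
  rows=[
    {"dx": 0, "dy": 0, "dz": 0, "rx": 0, "ry": 0, "rz": 0.8, "fingers": 1},
    {"dx": 0, "dy": 0, "dz": 0, "rx": 0, "ry": 0, "rz": 0.5, "fingers": 1},
    {"dx": 0, "dy": 0, "dz": 0, "rx": 0, "ry": 0, "rz": 0, "fingers": 1},
    {"dx": 0, "dy": 0, "dz": 0, "rx": 0, "ry": 0, "rz": 0, "fingers": 1},
  ],
)

```text
t: 7.63
ee_pos: [0.532, 0.0026, 0.1604]
ee_rot: [3.141, 0.0, 1.459]
wrist_force: [-0.1, -1.9, 5.6]
opening: 0.0116
grasp_force: 30.0
```

>>> step_arm(
  rows=[
    {"dx": 0, "dy": 0, "dz": 0, "rx": 0, "ry": 0, "rz": 0, "fingers": 0.6},
    {"dx": 0, "dy": 0, "dz": 0, "rx": 0, "ry": 0, "rz": 0, "fingers": 0.6},
    {"dx": 0, "dy": 0, "dz": 0, "rx": 0, "ry": 0, "rz": 0, "fingers": 0.6},
    {"dx": 0, "dy": 0, "dz": -0.8, "rx": 0, "ry": 0, "rz": 0, "fingers": 0.6},
    {"dx": 0, "dy": 0, "dz": -1, "rx": 0, "ry": 0, "rz": 0, "fingers": 0.6},
    {"dx": 0, "dy": 0, "dz": -1, "rx": 0, "ry": 0, "rz": 0, "fingers": 0.6},
    {"dx": 0, "dy": 0, "dz": -1, "rx": 0, "ry": 0, "rz": 0, "fingers": 0.6},
    {"dx": 0, "dy": 0, "dz": -0.6, "rx": 0, "ry": 0, "rz": 0, "fingers": 0.6},
  ],
)

```text
t: 8.3
ee_pos: [0.5322, 0.0029, 0.2725]
ee_rot: [3.14, -0.0, 1.459]
wrist_force: [-0.2, -0.4, 0.4]
opening: 0.0377
grasp_force: 0.0
```

```bash
python3 - <<'E'
from meas import *
st(); c=snap('wrist','w4'); b=bolt(c); print(b,'theta',.0832-b[4])
E
```

```text
t 8.3 pos [0.5322 0.0029 0.2725] rot [ 3.14  -0.     1.459] F [-0.2 -0.4  0.4] op 0.0377 gf 0.0
(np.int64(659), ((0.5318589210510254, 0.002669721841812134), (0.0435749813914299, 0.011967731639742851), 83.33637237548828), array([0.53189294, 0.00734932]), array([ 0.53043119, -0.01452589]), np.float64(-1.6375195467628616), np.float64(0.08827121306729668)) theta 1.7207195467628615
```

```bash
cat >> meas.py <<'E'
def gauge(c,box):
    P=wcloud(c);H,S,V=hsvm(c);Z=P[...,2]; x0,x1,y0,y1=box
    inb=(P[...,0]>x0)&(P[...,0]<x1)&(P[...,1]>y0)&(P[...,1]<y1)&(c['z_map']>0)
    k=inb&(Z>.0705)&(Z<.12)
    z=np.median(Z[k]); k=inb&(abs(Z-z)<.003)
    r=cv2.minAreaRect(P[k][:,:2].astype('float32')); pc=np.array(r[0])
    b=inb&(abs(Z-(z-.042))<.0025)
    q=P[b][:,:2]; q=q[np.hypot(*(q-pc).T)<.13]
    # top band: fit central axis by slices along provisional direction
    a=1.46
    for _ in range(4):
        d=np.array([np.cos(a),np.sin(a)]);n=np.array([-d[1],d[0]]); s=(q-pc)@d; t=(q-pc)@n
        ss=[];tt=[]
        for x in np.arange(.026,.095,.003):
            kk=abs(s-x)<.0015
            if kk.sum()>6 and t[kk].max()-t[kk].min()>.02: ss.append(x);tt.append((t[kk].max()+t[kk].min())/2)
        p=np.polyfit(ss,tt,1); a+=np.arctan(p[0])
    return dict(post=pc.round(4),size=np.round(r[1],4),ang=round(r[2],1),yaw=round(a,4),off=round(p[1],4),nose=s.max().round(4),width=round(np.ptp(t[(s>.03)&(s<.055)]),4),ztop=z)
def tgt(o,pos,yaw):
    d=np.array(pos)-o['ee_pos']; y=o['ee_rot'][2]; y2=yaw
    e=lambda y:np.array([[np.cos(y),np.sin(y),0],[np.sin(y),-np.cos(y),0],[0,0,-1]])
    print('units rz',round(-np.degrees((yaw-y+np.pi)%(2*np.pi)-np.pi)/4,2),'old axes',(e(y)@d/.025).round(2),'new axes',(e(y2)@d/.025).round(2))
E
python3 - <<'E'
from meas import *
c=load('w2'); g=gauge(c,(.37,.47,-.29,-.09)); print(g)
P=wcloud(c);H,S,V=hsvm(c);Z=P[...,2]
k=(Z>.010)&(Z<.02)&(P[...,0]<.49)&(P[...,0]>.35)&(P[...,1]>-.28)&(P[...,1]<-.05)&(S>80)
print('tray',k.sum(),cv2.minAreaRect(P[k][:,:2].astype('float32')))
o=st(); tgt(o,[g['post'][0],g['post'][1],.16],g['yaw'])
E
```

```text
{'post': array([ 0.417 , -0.2385]), 'size': array([0.0264, 0.0145]), 'ang': 83.7, 'yaw': np.float64(1.4484), 'off': np.float64(0.0006), 'nose': np.float64(0.1065), 'width': np.float64(0.0353), 'ztop': np.float64(0.0751148190126934)}
tray 848 ((0.42153435945510864, -0.1644275188446045), (0.22742384672164917, 0.07979927211999893), 87.0672378540039)
t 8.35 pos [0.5329 0.003  0.2744] rot [ 3.137 -0.     1.459] F [1.3 0.4 3.9] op 0.0375 gf 0.0
units rz 0.15 old axes [-10.12  -3.53   4.58] new axes [-10.15  -3.42   4.58]
```

>>> step_arm(
  rows=[
    {"dx": -0.8, "dy": -0.3, "dz": 0, "rx": 0, "ry": 0, "rz": 0, "fingers": 0.55},
    {"dx": -1, "dy": -0.35, "dz": 0, "rx": 0, "ry": 0, "rz": 0, "fingers": 0.55},
    {"dx": -1, "dy": -0.35, "dz": 0, "rx": 0, "ry": 0, "rz": 0, "fingers": 0.55},
    {"dx": -1, "dy": -0.35, "dz": 0, "rx": 0, "ry": 0, "rz": 0, "fingers": 0.55},
    {"dx": -1, "dy": -0.35, "dz": 0, "rx": 0, "ry": 0, "rz": 0, "fingers": 0.55},
    {"dx": -1, "dy": -0.35, "dz": 0, "rx": 0, "ry": 0, "rz": 0, "fingers": 0.55},
    {"dx": -1, "dy": -0.35, "dz": 0, "rx": 0, "ry": 0, "rz": 0, "fingers": 0.55},
    {"dx": -1, "dy": -0.35, "dz": 0, "rx": 0, "ry": 0, "rz": 0, "fingers": 0.55},
  ],
)

```text
t: 9.02
ee_pos: [0.4407, -0.1843, 0.2699]
ee_rot: [-3.141, -0.0, 1.458]
wrist_force: [0.6, -0.1, 0.2]
opening: 0.0423
grasp_force: 0.0
```

>>> step_arm(
  rows=[
    {"dx": -1, "dy": -0.35, "dz": 0, "rx": 0, "ry": 0, "rz": 0, "fingers": 0.55},
    {"dx": -0.8, "dy": -0.3, "dz": 0, "rx": 0, "ry": 0, "rz": 0, "fingers": 0.55},
    {"dx": -0.52, "dy": -0.1, "dz": 0, "rx": 0, "ry": 0, "rz": 0.08, "fingers": 0.55},
    {"dx": 0, "dy": 0, "dz": 0.8, "rx": 0, "ry": 0, "rz": 0, "fingers": 0.55},
    {"dx": 0, "dy": 0, "dz": 0.8, "rx": 0, "ry": 0, "rz": 0, "fingers": 0.55},
    {"dx": 0, "dy": 0, "dz": 0, "rx": 0, "ry": 0, "rz": 0, "fingers": 0.55},
  ],
)

```text
t: 9.52
ee_pos: [0.4155, -0.2381, 0.2273]
ee_rot: [-3.138, -0.002, 1.452]
wrist_force: [0.0, 0.8, -0.1]
opening: 0.0421
grasp_force: 0.0
```

```bash
python3 - <<'E'
from meas import *
o=st(); c=snap('wrist','w5'); 
try:
    g=gauge(c,(.37,.47,-.29,-.09)); print(g); tgt(o,[g['post'][0],g['post'][1],.14],g['yaw'])
except Exception as e: print(e)
P=wcloud(c);H,S,V=hsvm(c);Z=P[...,2]
k=(Z>.011)&(Z<.019)&(P[...,0]<.49)&(P[...,0]>.35)&(P[...,1]>-.27)&(P[...,1]<-.05)&(S>80)
n,l,s,cc=cv2.connectedComponentsWithStats(k.astype('uint8'))
for i in range(1,n):
    if s[i,4]>100: print('tray',s[i,4],cc[i],cv2.minAreaRect(P[l==i][:,:2].astype('float32')))
E
```

```text
t 9.52 pos [ 0.4155 -0.2381  0.2273] rot [-3.138e+00 -2.000e-03  1.452e+00] F [ 0.   0.8 -0.1] op 0.0421 gf 0.0
{'post': array([ 0.4161, -0.2391]), 'size': array([0.0263, 0.013 ]), 'ang': 83.5, 'yaw': np.float64(1.4538), 'off': np.float64(-0.0007), 'nose': np.float64(0.1074), 'width': np.float64(0.0335), 'ztop': np.float64(0.07519632416662173)}
units rz -0.02 old axes [-0.03  0.03  3.49] new axes [-0.03  0.03  3.49]
tray 1649 [318.43117041 128.96300788] ((0.4202074110507965, -0.19219344854354858), (0.15919901430606842, 0.07985766977071762), 87.1182632446289)
```

View pics/w5.png

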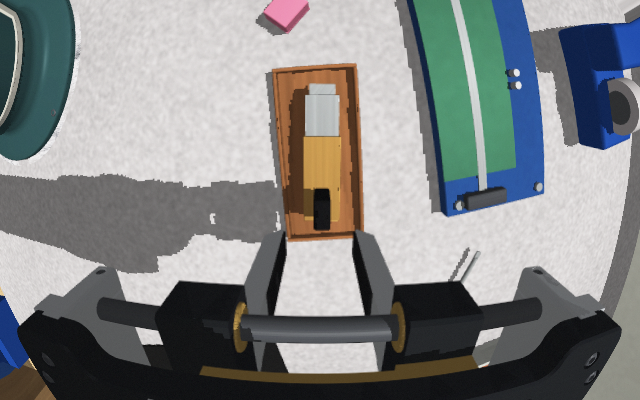

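The gauge lies in the tray with its post at (321,209), nose pointing up, between the fingers' track. Descend and grip.

>>> step_arm(
  rows=[
    {"dx": 0, "dy": 0, "dz": 0.6, "rx": 0, "ry": 0, "rz": 0, "fingers": 0.55},
    {"dx": 0, "dy": 0, "dz": 0.8, "rx": 0, "ry": 0, "rz": 0, "fingers": 0.55},
    {"dx": 0, "dy": 0, "dz": 0.8, "rx": 0, "ry": 0, "rz": 0, "fingers": 0.55},
    {"dx": 0, "dy": 0, "dz": 0.7, "rx": 0, "ry": 0, "rz": 0, "fingers": 0.55},
    {"dx": 0, "dy": 0, "dz": 0.4, "rx": 0, "ry": 0, "rz": 0, "fingers": 0.55},
    {"dx": 0, "dy": 0, "dz": 0.2, "rx": 0, "ry": 0, "rz": 0, "fingers": 0.55},
    {"dx": 0, "dy": 0, "dz": 0, "rx": 0, "ry": 0, "rz": 0, "fingers": 0.55},
  ],
)

```text
t: 10.15
ee_pos: [0.4166, -0.2387, 0.1426]
ee_rot: [-3.141, -0.0, 1.453]
wrist_force: [-0.8, 0.1, 0.7]
opening: 0.0423
grasp_force: 0.0
```

>>> step_arm(
  rows=[
    {"dx": 0, "dy": 0, "dz": 0, "rx": 0, "ry": 0, "rz": 0, "fingers": 1},
    {"dx": 0, "dy": 0, "dz": 0, "rx": 0, "ry": 0, "rz": 0, "fingers": 1},
    {"dx": 0, "dy": 0, "dz": 0, "rx": 0, "ry": 0, "rz": 0, "fingers": 1},
    {"dx": 0, "dy": 0, "dz": 0, "rx": 0, "ry": 0, "rz": 0, "fingers": 1},
    {"dx": 0, "dy": 0, "dz": 0, "rx": 0, "ry": 0, "rz": 0, "fingers": 1},
    {"dx": 0, "dy": 0, "dz": 0, "rx": 0, "ry": 0, "rz": 0, "fingers": 1},
  ],
  grip_force=25,
)

```text
t: 10.65
ee_pos: [0.4165, -0.239, 0.143]
ee_rot: [3.141, 0.0, 1.452]
wrist_force: [-1.0, 0.2, 5.9]
opening: 0.0136
grasp_force: 25.0
```

>>> step_arm(
  rows=[
    {"dx": 0, "dy": 0, "dz": -0.4, "rx": 0, "ry": 0, "rz": 0, "fingers": 1},
    {"dx": 0, "dy": 0, "dz": -0.6, "rx": 0, "ry": 0, "rz": 0, "fingers": 1},
    {"dx": 0, "dy": 0, "dz": -0.6, "rx": 0, "ry": 0, "rz": 0, "fingers": 1},
    {"dx": 0, "dy": 0, "dz": -0.6, "rx": 0, "ry": 0, "rz": 0, "fingers": 1},
    {"dx": 0, "dy": 0, "dz": -0.3, "rx": 0, "ry": 0, "rz": 0, "fingers": 1},
    {"dx": 0, "dy": 0, "dz": 0, "rx": 0, "ry": 0, "rz": 0, "fingers": 1},
    {"dx": 0, "dy": 0, "dz": 0, "rx": 0, "ry": 0, "rz": 0, "fingers": 1},
  ],
)

```text
t: 11.23
ee_pos: [0.4163, -0.2389, 0.2052]
ee_rot: [3.141, 0.0, 1.452]
wrist_force: [-0.8, 0.7, -2.3]
opening: 0.0141
grasp_force: 25.0
```

```bash
python3 - <<'E'
from meas import *
o=st(); c=snap('wrist','w6'); print(c['img'].shape)
P=wcloud(c);H,S,V=hsvm(c);Z=P[...,2]
# gauge top in the tool frame
y=o['ee_rot'][2]; T=(P-o['ee_pos'])@np.array([[np.cos(y),np.sin(y),0],[np.sin(y),-np.cos(y),0],[0,0,-1]]).T
k=(T[...,0]>.03)&(T[...,0]<.13)&(abs(T[...,1])<.03)&(T[...,2]>.08)&(T[...,2]<.13)
q=T[k]; print(k.sum(),'tilt z vs x',np.polyfit(q[:,0],q[:,2],1))
ss=[];tt=[]
for x in np.arange(.03,.095,.004):
    kk=abs(q[:,0]-x)<.002
    if kk.sum()>8: ss.append(x);tt.append((q[kk,1].max()+q[kk,1].min())/2)
print('axis',np.polyfit(ss,tt,1),'nose x',q[:,0].max())
# target: bed frame, yaw .0832+pi/2, lane point at y=-0.16
yb=.0832; B=np.array([.532,.0026]); ex=np.array([np.cos(yb),np.sin(yb)]); ey=np.array([-ex[1],ex[0]])
O=B+.035*ex; print('O',O)
E
```

```text
t 11.23 pos [ 0.4163 -0.2389  0.2052] rot [3.141 0.    1.452] F [-0.8  0.7 -2.3] op 0.0141 gf 25.0
(400, 640, 3)
5941 tilt z vs x [0.00088786 0.10967589]
axis [-0.00194693 -0.00018736] nose x 0.10659252575685069
O [0.56687893 0.00550864]
```

>>> step_arm(
  rows=[
    {"dx": 0, "dy": 0, "dz": 0, "rx": 0, "ry": 0, "rz": -0.97, "fingers": 1},
    {"dx": 0, "dy": 0, "dz": 0, "rx": 0, "ry": 0, "rz": -0.96, "fingers": 1},
    {"dx": 0, "dy": 0, "dz": 0, "rx": 0, "ry": 0, "rz": -0.96, "fingers": 1},
    {"dx": 0.2, "dy": 0.7, "dz": 0, "rx": 0, "ry": 0, "rz": 0, "fingers": 1},
    {"dx": 0.2, "dy": 0.7, "dz": 0, "rx": 0, "ry": 0, "rz": 0, "fingers": 1},
    {"dx": 0.2, "dy": 0.7, "dz": 0, "rx": 0, "ry": 0, "rz": 0, "fingers": 1},
    {"dx": 0.2, "dy": 0.7, "dz": 0, "rx": 0, "ry": 0, "rz": 0, "fingers": 1},
    {"dx": 0.2, "dy": 0.7, "dz": 0, "rx": 0, "ry": 0, "rz": 0, "fingers": 1},
  ],
)

```text
t: 11.95
ee_pos: [0.5019, -0.2061, 0.204]
ee_rot: [-3.14, -0.001, 1.654]
wrist_force: [-0.0, -0.1, -2.8]
opening: 0.0141
grasp_force: 25.0
```

>>> step_arm(
  rows=[
    {"dx": 0.2, "dy": 0.7, "dz": 0, "rx": 0, "ry": 0, "rz": 0, "fingers": 1},
    {"dx": 0.2, "dy": 0.7, "dz": 0, "rx": 0, "ry": 0, "rz": 0, "fingers": 1},
    {"dx": 0.2, "dy": 0.7, "dz": 0, "rx": 0, "ry": 0, "rz": 0, "fingers": 1},
    {"dx": 0.2, "dy": 0.7, "dz": 0, "rx": 0, "ry": 0, "rz": 0, "fingers": 1},
    {"dx": 0.2, "dy": 0.5, "dz": 0, "rx": 0, "ry": 0, "rz": 0, "fingers": 1},
    {"dx": 0, "dy": 0, "dz": 0, "rx": 0, "ry": 0, "rz": 0, "fingers": 1},
    {"dx": 0, "dy": 0, "dz": 0, "rx": 0, "ry": 0, "rz": 0, "fingers": 1},
  ],
)

```text
t: 12.53
ee_pos: [0.5814, -0.1743, 0.2038]
ee_rot: [-3.14, -0.001, 1.655]
wrist_force: [-0.1, -0.4, -2.0]
opening: 0.0134
grasp_force: 25.0
```

```bash
python3 - <<'E'
from meas import *
o=st(); c=snap('wrist','w7'); tgt(o,[.5815,-.1739,.160],1.654)
P=wcloud(c);H,S,V=hsvm(c);Z=P[...,2]
yb=.0832; R=np.array([[np.cos(yb),np.sin(yb)],[-np.sin(yb),np.cos(yb)]]); Q=(P[...,:2]-[.5669,.0055])@R.T
k=(Z>.05)&(Z<.06)&(S<60)&(Q[...,0]>.005)&(Q[...,0]<.06)&(abs(Q[...,1])<.02)
for y in np.arange(-.014,.015,.004):
    kk=k&(abs(Q[...,1]-y)<.002)
    if kk.sum()>2: print(round(y,3),kk.sum(),np.sort(Q[kk][:,0])[:4].round(4))
k=(Z>.05)&(Z<.062)&(Q[...,0]<.0)&(np.hypot(Q[...,0]+.036,Q[...,1]+.007)<.026)
print('roller',k.sum(),cv2.minEnclosingCircle(Q[k].astype('float32')),Q[k].min(0),Q[k].max(0))
k=(Z>.09)&(Z<.1)&(abs(Q[...,0])<.03)&(Q[...,1]<-.05)
print('gauge',cv2.minAreaRect(Q[k].astype('float32')))
E
```

```text
t 12.53 pos [ 0.5814 -0.1743  0.2038] rot [-3.140e+00 -1.000e-03  1.655e+00] F [-0.1 -0.4 -2. ] op 0.0134 gf 25.0
units rz 0.02 old axes [0.02 0.01 1.75] new axes [0.02 0.01 1.75]
-0.014 274 [0.0151 0.0152 0.0157 0.0158]
-0.01 107 [0.0152 0.0167 0.0182 0.019 ]
roller 637 ((-0.03676695004105568, -0.011544441804289818), 0.02018767222762108) [-0.0568098  -0.02850334] [-0.0167241  -0.01020325]
gauge ((-0.0010261926800012589, -0.12572714686393738), (0.03389192000031471, 0.10438691824674606), 0.11678393185138702)
```

>>> step_arm(
  rows=[
    {"dx": 0, "dy": 0, "dz": 0.5, "rx": 0, "ry": 0, "rz": 0, "fingers": 1},
    {"dx": 0, "dy": 0, "dz": 0.6, "rx": 0, "ry": 0, "rz": 0, "fingers": 1},
    {"dx": 0, "dy": 0, "dz": 0.4, "rx": 0, "ry": 0, "rz": 0, "fingers": 1},
    {"dx": 0, "dy": 0, "dz": 0.2, "rx": 0, "ry": 0, "rz": 0, "fingers": 1},
    {"dx": 0, "dy": 0, "dz": 0.04, "rx": 0, "ry": 0, "rz": 0, "fingers": 1},
    {"dx": 0, "dy": 0, "dz": 0, "rx": 0, "ry": 0, "rz": 0, "fingers": 1},
    {"dx": 0, "dy": 0, "dz": 0, "rx": 0, "ry": 0, "rz": 0, "fingers": 1},
  ],
)

```text
t: 13.17
ee_pos: [0.5818, -0.175, 0.1621]
ee_rot: [3.141, 0.0, 1.654]
wrist_force: [-0.1, -0.2, -2.4]
opening: 0.0139
grasp_force: 25.0
```

>>> step_arm(
  rows=[
    {"dx": 0.4, "dy": 0, "dz": 0, "rx": 0, "ry": 0, "rz": 0, "fingers": 1},
    {"dx": 0.4, "dy": 0, "dz": 0, "rx": 0, "ry": 0, "rz": 0, "fingers": 1},
    {"dx": 0.2, "dy": 0, "dz": 0.02, "rx": 0, "ry": 0, "rz": 0, "fingers": 1},
    {"dx": 0, "dy": 0, "dz": 0.02, "rx": 0, "ry": 0, "rz": 0, "fingers": 1},
    {"dx": 0, "dy": 0, "dz": 0, "rx": 0, "ry": 0, "rz": 0, "fingers": 1},
    {"dx": 0, "dy": 0, "dz": 0, "rx": 0, "ry": 0, "rz": 0, "fingers": 1},
  ],
)

```text
t: 13.67
ee_pos: [0.5795, -0.1502, 0.1607]
ee_rot: [-3.142, 0.0, 1.654]
wrist_force: [0.9, 0.0, -3.2]
opening: 0.0134
grasp_force: 25.0
```

>>> step_arm(
  rows=[
    {"dx": 0, "dy": 0, "dz": 0.04, "rx": 0, "ry": 0, "rz": 0, "fingers": 1},
    {"dx": 0, "dy": 0, "dz": 0.03, "rx": 0, "ry": 0, "rz": 0, "fingers": 1},
    {"dx": 0, "dy": 0, "dz": 0, "rx": 0, "ry": 0, "rz": 0, "fingers": 1},
    {"dx": 0, "dy": 0, "dz": 0, "rx": 0, "ry": 0, "rz": 0, "fingers": 1},
  ],
)

```text
t: 14.0
ee_pos: [0.5796, -0.1504, 0.1591]
ee_rot: [3.142, 0.0, 1.654]
wrist_force: [-0.9, -0.7, 3.6]
opening: 0.0141
grasp_force: 25.0
```

>>> step_arm(
  rows=[
    {"dx": 0.2, "dy": 0, "dz": 0, "rx": 0, "ry": 0, "rz": 0, "fingers": 1},
    {"dx": 0.2, "dy": 0, "dz": 0, "rx": 0, "ry": 0, "rz": 0, "fingers": 1},
    {"dx": 0.2, "dy": 0, "dz": 0, "rx": 0, "ry": 0, "rz": 0, "fingers": 1},
    {"dx": 0.2, "dy": 0, "dz": 0, "rx": 0, "ry": 0, "rz": 0, "fingers": 1},
    {"dx": 0.2, "dy": 0, "dz": 0, "rx": 0, "ry": 0, "rz": 0, "fingers": 1},
    {"dx": 0.2, "dy": 0, "dz": 0, "rx": 0, "ry": 0, "rz": 0, "fingers": 1},
    {"dx": 0.2, "dy": 0, "dz": 0, "rx": 0, "ry": 0, "rz": 0, "fingers": 1},
    {"dx": 0, "dy": 0, "dz": 0, "rx": 0, "ry": 0, "rz": 0, "fingers": 1},
  ],
)

```text
t: 14.67
ee_pos: [0.5767, -0.1136, 0.1591]
ee_rot: [3.141, -0.0, 1.655]
wrist_force: [-1.2, 2.6, 7.8]
opening: 0.0139
grasp_force: 25.0
```

>>> step_arm(
  rows=[
    {"dx": 0.2, "dy": 0, "dz": 0, "rx": 0, "ry": 0, "rz": 0, "fingers": 1},
    {"dx": 0.2, "dy": 0, "dz": 0, "rx": 0, "ry": 0, "rz": 0, "fingers": 1},
    {"dx": 0.2, "dy": 0, "dz": 0, "rx": 0, "ry": 0, "rz": 0, "fingers": 1},
    {"dx": 0, "dy": 0, "dz": 0, "rx": 0, "ry": 0, "rz": 0, "fingers": 1},
  ],
)

```text
t: 15.0
ee_pos: [0.5755, -0.099, 0.1591]
ee_rot: [3.141, -0.0, 1.655]
wrist_force: [-0.6, 1.1, 6.3]
opening: 0.0136
grasp_force: 25.0
```

>>> step_arm(
  rows=[
    {"dx": 0.2, "dy": 0, "dz": 0, "rx": 0, "ry": 0, "rz": 0, "fingers": 1},
    {"dx": 0.2, "dy": 0, "dz": 0, "rx": 0, "ry": 0, "rz": 0, "fingers": 1},
    {"dx": 0.2, "dy": 0, "dz": 0, "rx": 0, "ry": 0, "rz": 0, "fingers": 1},
    {"dx": 0.2, "dy": 0, "dz": 0, "rx": 0, "ry": 0, "rz": 0, "fingers": 1},
    {"dx": 0.1, "dy": 0, "dz": 0, "rx": 0, "ry": 0, "rz": 0, "fingers": 1},
    {"dx": 0, "dy": 0, "dz": 0, "rx": 0, "ry": 0, "rz": 0, "fingers": 1},
  ],
)

```text
t: 15.5
ee_pos: [0.5735, -0.0769, 0.159]
ee_rot: [3.141, -0.0, 1.655]
wrist_force: [0.2, -1.2, 7.1]
opening: 0.0141
grasp_force: 25.0
```

```bash
python3 - <<'E'
from meas import *
o=st(); c=snap('wrist','w8'); yb=.0832; R=np.array([[np.cos(yb),np.sin(yb)],[-np.sin(yb),np.cos(yb)]]); print('bed',R@(o['ee_pos'][:2]-[.5669,.0055]))
i=c['img']; cv2.imwrite('pics/w8c.png',cv2.resize(i[60:260,220:420],None,fx=3,fy=3,interpolation=cv2.INTER_CUBIC))
print(bolt(c))
E
```

```text
t 15.5 pos [ 0.5735 -0.0769  0.159 ] rot [ 3.141 -0.     1.655] F [ 0.2 -1.2  7.1] op 0.0141 gf 25.0
bed [-0.00023773 -0.08267352]
(np.int64(2179), ((0.531843364238739, 0.002221928909420967), (0.044423215091228485, 0.013307936489582062), 82.50003051757812), array([0.53293392, 0.0061877 ]), array([ 0.53006536, -0.01549688]), np.float64(-1.7023187968843931), np.float64(0.08824167897954026))
```

View pics/w8c.png

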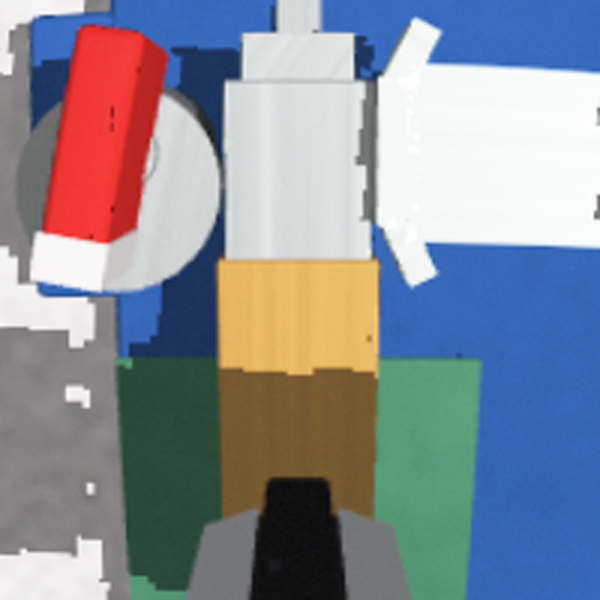

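The nose is inside the gap with about 1 mm each side, and the brass shoulder (crop y≈260) is wider than the gap. Backing out and returning to the tray.

>>> step_arm(
  rows=[
    {"dx": -0.3, "dy": 0, "dz": 0, "rx": 0, "ry": 0, "rz": 0, "fingers": 1},
    {"dx": -0.5, "dy": 0, "dz": 0, "rx": 0, "ry": 0, "rz": 0, "fingers": 1},
    {"dx": -0.5, "dy": 0, "dz": 0, "rx": 0, "ry": 0, "rz": 0, "fingers": 1},
    {"dx": -0.6, "dy": 0, "dz": -0.05, "rx": 0, "ry": 0, "rz": 0, "fingers": 1},
    {"dx": -0.6, "dy": 0, "dz": -0.1, "rx": 0, "ry": 0, "rz": 0, "fingers": 1},
    {"dx": -0.7, "dy": 0, "dz": -0.4, "rx": 0, "ry": 0, "rz": 0, "fingers": 1},
    {"dx": -0.8, "dy": 0, "dz": -0.7, "rx": 0, "ry": 0, "rz": 0, "fingers": 1},
    {"dx": 0, "dy": 0, "dz": -0.7, "rx": 0, "ry": 0, "rz": 0, "fingers": 1},
  ],
)

```text
t: 16.22
ee_pos: [0.581, -0.1807, 0.207]
ee_rot: [-3.139, -0.0, 1.651]
wrist_force: [-0.1, -1.2, -1.7]
opening: 0.0138
grasp_force: 25.0
```

>>> step_arm(
  rows=[
    {"dx": -0.25, "dy": -0.8, "dz": 0, "rx": 0, "ry": 0, "rz": 0, "fingers": 1},
    {"dx": -0.25, "dy": -0.9, "dz": 0, "rx": 0, "ry": 0, "rz": 0, "fingers": 1},
    {"dx": -0.25, "dy": -0.9, "dz": 0, "rx": 0, "ry": 0, "rz": 0, "fingers": 1},
    {"dx": -0.25, "dy": -0.9, "dz": 0, "rx": 0, "ry": 0, "rz": 0, "fingers": 1},
    {"dx": -0.25, "dy": -0.9, "dz": 0, "rx": 0, "ry": 0, "rz": 0, "fingers": 1},
    {"dx": -0.25, "dy": -0.9, "dz": 0, "rx": 0, "ry": 0, "rz": 0, "fingers": 1},
    {"dx": -0.25, "dy": -0.9, "dz": 0, "rx": 0, "ry": 0, "rz": 0, "fingers": 1},
    {"dx": -0.2, "dy": -0.6, "dz": 0, "rx": 0, "ry": 0, "rz": 0, "fingers": 1},
  ],
)

```text
t: 16.88
ee_pos: [0.4144, -0.2399, 0.2071]
ee_rot: [-3.14, -0.001, 1.654]
wrist_force: [0.1, -1.0, -2.1]
opening: 0.0137
grasp_force: 25.0
```

>>> step_arm(
  rows=[
    {"dx": 0, "dy": 0, "dz": 0, "rx": 0, "ry": 0, "rz": 0.96, "fingers": 1},
    {"dx": 0, "dy": 0, "dz": 0, "rx": 0, "ry": 0, "rz": 0.96, "fingers": 1},
    {"dx": 0, "dy": 0, "dz": 0, "rx": 0, "ry": 0, "rz": 0.96, "fingers": 1},
    {"dx": 0, "dy": 0, "dz": 0, "rx": 0, "ry": 0, "rz": 0, "fingers": 1},
    {"dx": 0, "dy": 0, "dz": 0, "rx": 0, "ry": 0, "rz": 0, "fingers": 1},
  ],
)

```text
t: 17.3
ee_pos: [0.4164, -0.2394, 0.2073]
ee_rot: [-3.141, -0.001, 1.456]
wrist_force: [0.3, 0.5, -3.3]
opening: 0.0135
grasp_force: 25.0
```

```bash
python3 - <<'E'
from meas import *
o=st(); tgt(o,[.4165,-.239,.1435],1.452)
E
```

```text
t 17.3 pos [ 0.4164 -0.2394  0.2073] rot [-3.141e+00 -1.000e-03  1.456e+00] F [ 0.3  0.5 -3.3] op 0.0135 gf 25.0
units rz 0.06 old axes [0.02 0.   2.55] new axes [0.02 0.   2.55]
```

Lower, release, retreat and look at the tray and blocks.

>>> step_arm(
  rows=[
    {"dx": 0, "dy": 0, "dz": 0.5, "rx": 0, "ry": 0, "rz": 0, "fingers": 1},
    {"dx": 0, "dy": 0, "dz": 0.8, "rx": 0, "ry": 0, "rz": 0, "fingers": 1},
    {"dx": 0, "dy": 0, "dz": 0.7, "rx": 0, "ry": 0, "rz": 0, "fingers": 1},
    {"dx": 0, "dy": 0, "dz": 0.4, "rx": 0, "ry": 0, "rz": 0, "fingers": 1},
    {"dx": 0, "dy": 0, "dz": 0.15, "rx": 0, "ry": 0, "rz": 0, "fingers": 1},
    {"dx": 0, "dy": 0, "dz": 0.05, "rx": 0, "ry": 0, "rz": 0, "fingers": 1},
    {"dx": 0, "dy": 0, "dz": 0, "rx": 0, "ry": 0, "rz": 0, "fingers": 1},
    {"dx": 0, "dy": 0, "dz": 0, "rx": 0, "ry": 0, "rz": 0, "fingers": 1},
  ],
)

```text
t: 17.97
ee_pos: [0.4163, -0.2397, 0.1431]
ee_rot: [-3.141, -0.0, 1.455]
wrist_force: [-2.0, 1.2, 1.0]
opening: 0.014
grasp_force: 25.0
```

>>> step_arm(
  rows=[
    {"dx": 0, "dy": 0, "dz": 0, "rx": 0, "ry": 0, "rz": 0, "fingers": 0.5},
    {"dx": 0, "dy": 0, "dz": 0, "rx": 0, "ry": 0, "rz": 0, "fingers": 0.5},
    {"dx": 0, "dy": 0, "dz": 0, "rx": 0, "ry": 0, "rz": 0, "fingers": 0.5},
    {"dx": 0, "dy": 0, "dz": 0, "rx": 0, "ry": 0, "rz": 0, "fingers": 0.5},
    {"dx": 0, "dy": 0, "dz": -0.6, "rx": 0, "ry": 0, "rz": 0, "fingers": 0.5},
    {"dx": 0, "dy": 0, "dz": -0.9, "rx": 0, "ry": 0, "rz": 0, "fingers": 0.5},
    {"dx": 0, "dy": 0, "dz": -1, "rx": 0, "ry": 0, "rz": 0, "fingers": 0.5},
    {"dx": 0, "dy": 0, "dz": -1, "rx": 0, "ry": 0, "rz": 0, "fingers": 0.5},
  ],
)

```text
t: 18.63
ee_pos: [0.4164, -0.2399, 0.2311]
ee_rot: [-3.141, -0.001, 1.453]
wrist_force: [0.7, 0.0, 0.2]
opening: 0.0469
grasp_force: 0.0
```

```bash
cat >> meas.py <<'E'
def blocks(c,wrist=True):
    P=wcloud(c) if wrist else cloud(c);H,S,V=hsvm(c);Z=P[...,2]
    w=(c['z_map']>0)&(H>10)&(H<25)&(S>50)&(S<175)&(V>100)&(Z>.019)&(Z<.03)&(P[...,0]<.51)&(P[...,1]>-.08)&(P[...,1]<.4)&(P[...,0]>.3)
    n,l,s,cc=cv2.connectedComponentsWithStats(w.astype('uint8'))
    for i in range(1,n):
        if s[i,4]>30:
            r=cv2.minAreaRect(P[l==i][:,:2].astype('float32')); a=r[2]
            if r[1][0]>r[1][1]: a-=90   # angle of the short (28 mm) side
            print('block',s[i,4],cc[i].round(),np.round(r[0],4),np.round(r[1],4),'x-side angle deg',round(a,1),'z',round(float(np.median(Z[l==i])),4))
E
python3 - <<'E'
from meas import *
o=st(); c=snap('wrist','w9'); print(gauge(c,(.37,.47,-.29,-.09)))
P=wcloud(c);k=(P[...,2]>.011)&(P[...,2]<.019)&(abs(P[...,0]-.42)<.06)&(abs(P[...,1]+.175)<.1)&(hsvm(c)[1]>80)
n,l,s,cc=cv2.connectedComponentsWithStats(k.astype('uint8'));i=1+s[1:,4].argmax(); print('tray',s[i,4],cv2.minAreaRect(P[l==i][:,:2].astype('float32')))
c=snap('scene','s9'); blocks(c,False)
E
```

```text
t 18.63 pos [ 0.4164 -0.2399  0.2311] rot [-3.141e+00 -1.000e-03  1.453e+00] F [0.7 0.  0.2] op 0.0469 gf 0.0
{'post': array([ 0.4178, -0.2255]), 'size': array([0.026, 0.013]), 'ang': 83.1, 'yaw': np.float64(1.4457), 'off': np.float64(0.0005), 'nose': np.float64(0.1059), 'width': np.float64(0.0345), 'ztop': np.float64(0.07521857799933608)}
tray 1613 ((0.4199700653553009, -0.19465121626853943), (0.16377931833267212, 0.07973962277173996), 87.1001968383789)
block 59 [398. 156.] [0.4205 0.2863] [0.0283 0.0348] x-side angle deg 4.1 z 0.0248
block 62 [345. 163.] [0.3813 0.1073] [0.0279 0.0372] x-side angle deg 40.6 z 0.0249
block 71 [330. 179.] [0.4382 0.0286] [0.029  0.0383] x-side angle deg 38.4 z 0.0244
```

```bash
python3 - <<'E'
from meas import *
c=snap('wrist','w10'); print(gauge(c,(.37,.47,-.29,-.09)))
cv2.imwrite('pics/w10c.png',cv2.resize(c['img'][40:260,220:420],None,fx=2.7,fy=2.7,interpolation=cv2.INTER_CUBIC))
E
```

```text
{'post': array([ 0.4176, -0.2254]), 'size': array([0.0252, 0.0148]), 'ang': 82.9, 'yaw': np.float64(1.4494), 'off': np.float64(0.0003), 'nose': np.float64(0.1057), 'width': np.float64(0.033), 'ztop': np.float64(0.07507442971014253)}
```

View pics/w10c.png

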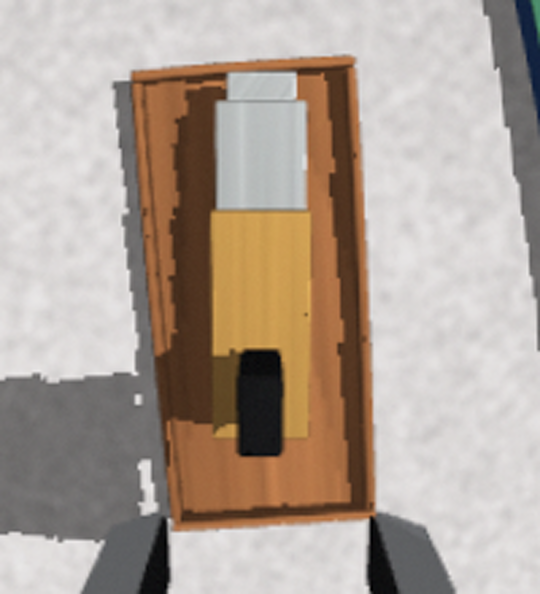

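```bash
python3 - <<'E'
from meas import *
c=load('w10'); P=wcloud(c);Z=P[...,2];H,S,V=hsvm(c)
pc=np.array([.4177,-.2255]);d=np.array([np.cos(1.455),np.sin(1.455)]);n=np.array([-d[1],d[0]])
s=(P[...,:2]-pc)@d;t=(P[...,:2]-pc)@n
for a,b in((-.018,-.014),(.02,.03),(.05,.058),(.07,.08),(.085,.095),(.1,.105)):
    k=(s>a)&(s<b)&(abs(t)<.009)&(Z>.02)&(Z<.06); print(a,k.sum(),np.median(Z[k]).round(4))
k=(abs(t)<.03)&(s>.09)&(s<.13)&(Z>.012)&(Z<.018)&(S>80); print('front wall s range',np.percentile(s[k],[2,98]),k.sum())
g=(abs(t)<.012)&(s>.09)&(s<.13)&(Z>.028)&(Z<.04);print('nose max',s[g].max())
print(bolt(c))
E
```

```text
-0.018 0 nan
0.02 220 0.0334
0.05 160 0.0333
0.07 222 0.0335
0.085 226 0.0334
0.1 119 0.0333
front wall s range [0.10801431 0.11412289] 243
nose max 0.10584469562064255
(np.int64(0), ((0.0, 0.0), (0.0, 0.0), 0.0), array([nan, nan]), array([nan, nan]), np.float64(nan), np.float64(nan))
  return _methods._mean(a, axis=axis, dtype=dtype,
  ret = ret.dtype.type(ret / rcount)
meas.py:8: RuntimeWarning: Mean of empty slice.
  red=P[near&(S>150)][:,:2].mean(0); wh=P[near&(S<80)][:,:2].mean(0)
  ret = um.true_divide(
```

>>> step_arm(
  rows=[
    {"dx": 0, "dy": 0, "dz": -0.5, "rx": 0, "ry": 0, "rz": -0.96, "fingers": 0.3},
    {"dx": 0, "dy": 0, "dz": -0.5, "rx": 0, "ry": 0, "rz": -0.96, "fingers": 0.3},
    {"dx": 0, "dy": 0, "dz": -0.5, "rx": 0, "ry": 0, "rz": -0.96, "fingers": 0.3},
    {"dx": 1, "dy": 0.2, "dz": -0.1, "rx": 0, "ry": 0, "rz": 0, "fingers": 0.3},
    {"dx": 1, "dy": 0.2, "dz": 0, "rx": 0, "ry": 0, "rz": 0, "fingers": 0.3},
    {"dx": 1, "dy": 0.2, "dz": 0, "rx": 0, "ry": 0, "rz": 0, "fingers": 0.3},
    {"dx": 1, "dy": 0.2, "dz": 0, "rx": 0, "ry": 0, "rz": 0, "fingers": 0.3},
    {"dx": 1, "dy": 0.2, "dz": 0, "rx": 0, "ry": 0, "rz": 0, "fingers": 0.3},
  ],
)

```text
t: 19.45
ee_pos: [0.4307, -0.1123, 0.2693]
ee_rot: [-3.141, -0.001, 1.654]
wrist_force: [1.2, 0.7, -0.0]
opening: 0.0655
grasp_force: 0.0
```

>>> step_arm(
  rows=[
    {"dx": 1, "dy": 0.2, "dz": 0, "rx": 0, "ry": 0, "rz": 0, "fingers": 0.3},
    {"dx": 1, "dy": 0.2, "dz": 0, "rx": 0, "ry": 0, "rz": 0, "fingers": 0.3},
    {"dx": 1, "dy": 0.2, "dz": 0, "rx": 0, "ry": 0, "rz": 0, "fingers": 0.3},
    {"dx": 1, "dy": 0.2, "dz": 0, "rx": 0, "ry": 0, "rz": 0, "fingers": 0.3},
    {"dx": 0.9, "dy": 0.2, "dz": 0, "rx": 0, "ry": 0, "rz": 0, "fingers": 0.3},
    {"dx": 0.3, "dy": 0.1, "dz": 0, "rx": 0, "ry": 0, "rz": 0, "fingers": 0.3},
    {"dx": 0, "dy": 0, "dz": 0, "rx": 0, "ry": 0, "rz": 0, "fingers": 0.3},
    {"dx": 0, "dy": 0, "dz": 0, "rx": 0, "ry": 0, "rz": 0, "fingers": 0.3},
  ],
)

```text
t: 20.12
ee_pos: [0.4474, 0.0178, 0.2696]
ee_rot: [-3.141, -0.0, 1.654]
wrist_force: [0.5, -0.9, 0.5]
opening: 0.0654
grasp_force: 0.0
```

```bash
python3 - <<'E'
from meas import *
o=st(); c=snap('wrist','w11'); blocks(c); b=bolt(c); print(b[:2],'theta',.0832-b[4])
E
```

```text
t 20.12 pos [0.4474 0.0178 0.2696] rot [-3.141 -0.     1.654] F [ 0.5 -0.9  0.5] op 0.0654 gf 0.0
block 822 [263.  98.] [0.3794 0.1081] [0.0288 0.0344] x-side angle deg 35.4 z 0.0233
block 789 [310. 172.] [0.4353 0.0318] [0.0288 0.0337] x-side angle deg 40.0 z 0.0233
(np.int64(589), ((0.5308495759963989, 0.002391297370195389), (0.0448836088180542, 0.013553240336477757), 85.02510833740234)) theta 1.690039282082053
```

View pics/w11.png

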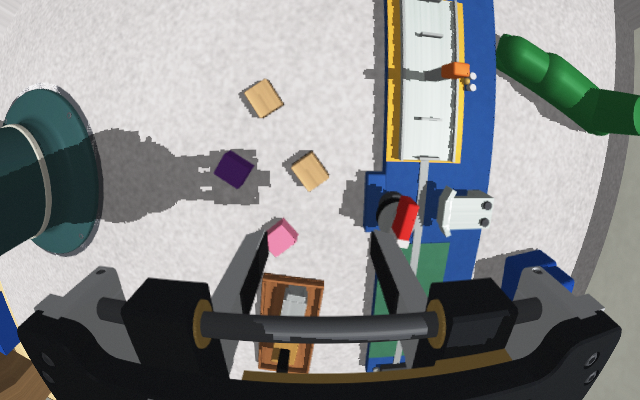

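Two blocks are seen: at (263,98), the one knocked aside, and at (310,172). The purple and pink decoys lie at (234,169) and (281,238), and the bolt is unchanged. Picking the nearer block.

>>> step_arm(
  rows=[
    {"dx": 0, "dy": 0, "dz": 0.2, "rx": 0, "ry": 0, "rz": -0.98, "fingers": 0.45},
    {"dx": 0, "dy": 0, "dz": 0.2, "rx": 0, "ry": 0, "rz": -0.98, "fingers": 0.45},
    {"dx": 0, "dy": 0, "dz": 0.2, "rx": 0, "ry": 0, "rz": -0.98, "fingers": 0.45},
    {"dx": 0, "dy": 0, "dz": 0.2, "rx": 0, "ry": 0, "rz": -0.98, "fingers": 0.45},
    {"dx": 0, "dy": 0, "dz": 0.2, "rx": 0, "ry": 0, "rz": -0.98, "fingers": 0.45},
    {"dx": 0, "dy": 0, "dz": 0.2, "rx": 0, "ry": 0, "rz": -0.98, "fingers": 0.45},
    {"dx": 0, "dy": 0, "dz": 0.2, "rx": 0, "ry": 0, "rz": -0.98, "fingers": 0.45},
    {"dx": 0, "dy": 0, "dz": 0.2, "rx": 0, "ry": 0, "rz": -0.98, "fingers": 0.45},
  ],
)

```text
t: 20.83
ee_pos: [0.4474, 0.0168, 0.2297]
ee_rot: [-3.141, -0.0, 2.203]
wrist_force: [0.9, -0.3, -0.6]
opening: 0.0518
grasp_force: 0.0
```

>>> step_arm(
  rows=[
    {"dx": 0.4, "dy": 0, "dz": 0, "rx": 0, "ry": 0, "rz": -0.98, "fingers": 0.45},
    {"dx": 0.34, "dy": 0, "dz": 0.6, "rx": 0, "ry": 0, "rz": 0, "fingers": 0.45},
    {"dx": 0, "dy": 0, "dz": 0.9, "rx": 0, "ry": 0, "rz": 0, "fingers": 0.45},
    {"dx": 0, "dy": 0, "dz": 0.9, "rx": 0, "ry": 0, "rz": 0, "fingers": 0.45},
    {"dx": 0, "dy": 0, "dz": 0, "rx": 0, "ry": 0, "rz": 0, "fingers": 0.45},
    {"dx": 0, "dy": 0, "dz": 0, "rx": 0, "ry": 0, "rz": 0, "fingers": 0.45},
  ],
)

```text
t: 21.33
ee_pos: [0.4358, 0.0322, 0.1698]
ee_rot: [-3.14, -0.002, 2.269]
wrist_force: [-0.6, -0.1, 0.2]
opening: 0.0515
grasp_force: 0.0
```

```bash
python3 - <<'E'
from meas import *
o=st(); c=snap('wrist','w12'); blocks(c); tgt(o,[.4353,.0318,.106],2.269)
E
```

```text
t 21.33 pos [0.4358 0.0322 0.1698] rot [-3.140e+00 -2.000e-03  2.269e+00] F [-0.6 -0.1  0.2] op 0.0515 gf 0.0
block 1697 [327.  94.] [0.3792 0.1083] [0.0279 0.0336] x-side angle deg 37.3 z 0.0233
block 1410 [318. 216.] [0.4351 0.0316] [0.0274 0.0338] x-side angle deg 39.0 z 0.0232
units rz -0.0 old axes [ 0.   -0.02  2.55] new axes [ 0.   -0.02  2.55]
```

>>> step_arm(
  rows=[
    {"dx": 0, "dy": -0.02, "dz": 0.6, "rx": 0, "ry": 0, "rz": 0, "fingers": 0.45},
    {"dx": 0, "dy": 0, "dz": 0.8, "rx": 0, "ry": 0, "rz": 0, "fingers": 0.45},
    {"dx": 0, "dy": 0, "dz": 0.7, "rx": 0, "ry": 0, "rz": 0, "fingers": 0.45},
    {"dx": 0, "dy": 0, "dz": 0.4, "rx": 0, "ry": 0, "rz": 0, "fingers": 0.45},
    {"dx": 0, "dy": 0, "dz": 0.05, "rx": 0, "ry": 0, "rz": 0, "fingers": 0.45},
    {"dx": 0, "dy": 0, "dz": 0, "rx": 0, "ry": 0, "rz": 0, "fingers": 0.45},
  ],
)

```text
t: 21.88
ee_pos: [0.4362, 0.0326, 0.107]
ee_rot: [3.141, 0.0, 2.27]
wrist_force: [-0.1, 0.1, 0.1]
opening: 0.0521
grasp_force: 0.0
```

>>> step_arm(
  rows=[
    {"dx": 0, "dy": 0, "dz": 0, "rx": 0, "ry": 0, "rz": 0, "fingers": 1},
    {"dx": 0, "dy": 0, "dz": 0, "rx": 0, "ry": 0, "rz": 0, "fingers": 1},
    {"dx": 0, "dy": 0, "dz": 0, "rx": 0, "ry": 0, "rz": 0, "fingers": 1},
    {"dx": 0, "dy": 0, "dz": 0, "rx": 0, "ry": 0, "rz": 0, "fingers": 1},
    {"dx": 0, "dy": 0, "dz": 0, "rx": 0, "ry": 0, "rz": 0, "fingers": 1},
  ],
  grip_force=15,
)

```text
t: 22.3
ee_pos: [0.4361, 0.0326, 0.1069]
ee_rot: [3.141, 0.001, 2.27]
wrist_force: [-1.5, -0.4, 9.5]
opening: 0.0277
grasp_force: 15.0
```

>>> step_arm(
  rows=[
    {"dx": 0, "dy": 0, "dz": -0.4, "rx": 0, "ry": 0, "rz": 0, "fingers": 1},
    {"dx": 0, "dy": 0, "dz": -0.7, "rx": 0, "ry": 0, "rz": 0, "fingers": 1},
    {"dx": 0, "dy": 0, "dz": -0.8, "rx": 0, "ry": 0, "rz": 0.8, "fingers": 1},
    {"dx": 0, "dy": 0, "dz": -0.8, "rx": 0, "ry": 0, "rz": 0.8, "fingers": 1},
    {"dx": 0, "dy": 0, "dz": -0.7, "rx": 0, "ry": 0, "rz": 0.8, "fingers": 1},
    {"dx": 0, "dy": 0, "dz": 0, "rx": 0, "ry": 0, "rz": 0.8, "fingers": 1},
    {"dx": 0, "dy": 0, "dz": 0, "rx": 0, "ry": 0, "rz": 0.8, "fingers": 1},
    {"dx": 0, "dy": 0, "dz": 0, "rx": 0, "ry": 0, "rz": 0.8, "fingers": 1},
  ],
)

```text
t: 22.97
ee_pos: [0.4358, 0.0326, 0.1924]
ee_rot: [3.141, 0.0, 1.932]
wrist_force: [0.5, -0.4, -1.0]
opening: 0.0277
grasp_force: 15.0
```

>>> step_arm(
  rows=[
    {"dx": 0, "dy": 0, "dz": 0, "rx": 0, "ry": 0, "rz": 1, "fingers": 1},
    {"dx": 0, "dy": 0, "dz": 0, "rx": 0, "ry": 0, "rz": 1, "fingers": 1},
    {"dx": 0, "dy": 0, "dz": 0, "rx": 0, "ry": 0, "rz": 1, "fingers": 1},
    {"dx": 0, "dy": 0, "dz": 0, "rx": 0, "ry": 0, "rz": 1, "fingers": 1},
    {"dx": 0.2, "dy": 0.7, "dz": 0, "rx": 0, "ry": 0, "rz": 0, "fingers": 1},
    {"dx": 0.3, "dy": 0.9, "dz": 0, "rx": 0, "ry": 0, "rz": 0, "fingers": 1},
    {"dx": 0.3, "dy": 0.9, "dz": 0, "rx": 0, "ry": 0, "rz": 0, "fingers": 1},
    {"dx": 0.3, "dy": 0.9, "dz": 0, "rx": 0, "ry": 0, "rz": 0, "fingers": 1},
  ],
)

```text
t: 23.63
ee_pos: [0.5191, 0.0677, 0.1922]
ee_rot: [3.141, -0.0, 1.655]
wrist_force: [-0.8, 0.1, 0.7]
opening: 0.028
grasp_force: 15.0
```

>>> step_arm(
  rows=[
    {"dx": 0.3, "dy": 0.9, "dz": 0, "rx": 0, "ry": 0, "rz": 0, "fingers": 1},
    {"dx": 0.22, "dy": 0.85, "dz": 0, "rx": 0, "ry": 0, "rz": 0, "fingers": 1},
    {"dx": 0, "dy": 0, "dz": 0, "rx": 0, "ry": 0, "rz": 0, "fingers": 1},
    {"dx": 0, "dy": 0, "dz": 0, "rx": 0, "ry": 0, "rz": 0, "fingers": 1},
    {"dx": 0, "dy": 0, "dz": 0, "rx": 0, "ry": 0, "rz": 0, "fingers": 1},
  ],
)

```text
t: 24.05
ee_pos: [0.5601, 0.0838, 0.1916]
ee_rot: [-3.141, -0.0, 1.656]
wrist_force: [-0.2, -0.0, -0.0]
opening: 0.0279
grasp_force: 15.0
```

```bash
cat >> meas.py <<'E'
YB=.0832; O2=np.array([.5669,.0055]); RB=np.array([[np.cos(YB),np.sin(YB)],[-np.sin(YB),np.cos(YB)]])
def bedxy(x,y): return O2+RB.T@np.array([x,y])
def held(o,c):   # block top in tool frame
    P=wcloud(c); y=o['ee_rot'][2]
    T=(P-o['ee_pos'])@np.array([[np.cos(y),np.sin(y),0],[np.sin(y),-np.cos(y),0],[0,0,-1]]).T
    H,S,V=hsvm(c)
    k=(abs(T[...,0])<.03)&(abs(T[...,1])<.025)&(T[...,2]>.074)&(T[...,2]<.092)&(S>50)&(H>8)&(H<26)
    r=cv2.minAreaRect(T[k][:,:2].astype('float32')); print('held',k.sum(),r,np.median(T[k][:,2]))
def carrier(c):
    P=wcloud(c);Q=(P[...,:2]-O2)@RB.T;H,S,V=hsvm(c);Z=P[...,2]
    k=(H>5)&(H<18)&(S>180)&(Z>.104)&(Z<.12)&(abs(Q[...,0])<.03); print('handle',k.sum(),(Q[k].min(0)+Q[k].max(0))/2 if k.any() else '')
    k=(Z>.03)&(Z<.042)&(Q[...,1]>.04)&(Q[...,1]<.25)&(abs(Q[...,0])<.04)&(S<60)
    print('lips',np.percentile(Q[k],[.5,99.5],axis=0).round(4).tolist())
E
python3 - <<'E'
from meas import *
o=st(); c=snap('wrist','w13'); held(o,c); carrier(c); tgt(o,[*bedxy(0,.0778),.135],1.654)
E
```

```text
t 24.05 pos [0.5601 0.0838 0.1916] rot [-3.141 -0.     1.656] F [-0.2 -0.  -0. ] op 0.0279 gf 15.0
held 2574 ((-0.0001352224498987198, -6.45853579044342e-05), (0.034451957792043686, 0.049906764179468155), 0.18574561178684235) 0.08374370211319947
handle 592 [-0.00038257  0.14502329]
lips [[-0.0323, 0.0624], [0.0313, 0.2356]]
units rz 0.02 old axes [-0.03  0.01  2.27] new axes [-0.03  0.01  2.27]
```

>>> step_arm(
  rows=[
    {"dx": -0.03, "dy": 0.01, "dz": 0.5, "rx": 0, "ry": 0, "rz": 0, "fingers": 1},
    {"dx": 0, "dy": 0, "dz": 0.8, "rx": 0, "ry": 0, "rz": 0, "fingers": 1},
    {"dx": 0, "dy": 0, "dz": 0.6, "rx": 0, "ry": 0, "rz": 0, "fingers": 1},
    {"dx": 0, "dy": 0, "dz": 0.25, "rx": 0, "ry": 0, "rz": 0, "fingers": 1},
    {"dx": 0, "dy": 0, "dz": 0.1, "rx": 0, "ry": 0, "rz": 0, "fingers": 1},
    {"dx": 0, "dy": 0, "dz": 0, "rx": 0, "ry": 0, "rz": 0, "fingers": 1},
    {"dx": 0, "dy": 0, "dz": 0, "rx": 0, "ry": 0, "rz": 0, "fingers": 1},
  ],
)

```text
t: 24.68
ee_pos: [0.5608, 0.0831, 0.1353]
ee_rot: [-3.142, -0.0, 1.655]
wrist_force: [0.1, -0.2, -0.8]
opening: 0.0276
grasp_force: 15.0
```

>>> step_arm(
  rows=[
    {"dx": 0, "dy": 0, "dz": 0, "rx": 0, "ry": 0, "rz": 0, "fingers": 0.45},
    {"dx": 0, "dy": 0, "dz": 0, "rx": 0, "ry": 0, "rz": 0, "fingers": 0.45},
    {"dx": 0, "dy": 0, "dz": 0, "rx": 0, "ry": 0, "rz": 0, "fingers": 0.45},
    {"dx": 0, "dy": 0, "dz": 0, "rx": 0, "ry": 0, "rz": 0, "fingers": 0.45},
    {"dx": 0, "dy": 0, "dz": -0.5, "rx": 0, "ry": 0, "rz": 0, "fingers": 0.45},
    {"dx": 0, "dy": 0, "dz": -0.9, "rx": 0, "ry": 0, "rz": 0, "fingers": 0.45},
    {"dx": 0, "dy": 0, "dz": -1, "rx": 0, "ry": 0, "rz": 0, "fingers": 0.45},
    {"dx": 0, "dy": 0, "dz": -1, "rx": 0, "ry": 0, "rz": 0, "fingers": 0.45},
  ],
)

```text
t: 25.35
ee_pos: [0.5608, 0.0833, 0.2219]
ee_rot: [-3.141, -0.0, 1.656]
wrist_force: [0.2, -1.7, 0.5]
opening: 0.0516
grasp_force: 0.0
```

```bash
cat >> meas.py <<'E'
def aboard(c):
    P=wcloud(c);Q=(P[...,:2]-O2)@RB.T;H,S,V=hsvm(c);Z=P[...,2]
    w=(H>8)&(H<26)&(S>50)&(S<190)&(V>90)&(Z>.045)&(Z<.06)&(abs(Q[...,0])<.04)
    n,l,s,cc=cv2.connectedComponentsWithStats(w.astype('uint8'))
    for i in range(1,n):
        if s[i,4]>40: r=cv2.minAreaRect(Q[l==i].astype('float32')); print('aboard',s[i,4],np.round(r[0],4),np.round(r[1],4),round(r[2],1),np.median(Z[l==i]).round(4))
E
python3 - <<'E'
from meas import *
o=st(); c=snap('wrist','w14'); aboard(c); carrier(c); blocks(c); c=snap('scene','s14'); blocks(c,False); tgt(o,[.3793,.1082,.2],np.radians(90+36.5))
E
```

```text
t 25.35 pos [0.5608 0.0833 0.2219] rot [-3.141 -0.     1.656] F [ 0.2 -1.7  0.5] op 0.0516 gf 0.0
aboard 1197 [0.0005 0.078 ] [0.0336 0.0267] 89.4 0.0513
handle 411 [-0.0003302   0.14543009]
lips [[-0.0324, 0.055], [0.0311, 0.2356]]
block 34 [182.   1.] [0.4134 0.2696] [0.0026 0.0159] x-side angle deg 87.2 z 0.0225
block 712 [145. 160.] [0.3795 0.1082] [0.0295 0.0334] x-side angle deg 38.4 z 0.0235
block 47 [399. 157.] [0.424  0.2849] [0.0229 0.0363] x-side angle deg 9.6 z 0.0248
units rz -7.91 old axes [ 1.61 -7.15  0.88] new axes [ 5.12 -5.24  0.88]
```

>>> step_arm(
  rows=[
    {"dx": 0.2, "dy": -0.7, "dz": 0, "rx": 0, "ry": 0, "rz": 0, "fingers": 0.45},
    {"dx": 0.2, "dy": -0.9, "dz": 0, "rx": 0, "ry": 0, "rz": 0, "fingers": 0.45},
    {"dx": 0.2, "dy": -0.95, "dz": 0, "rx": 0, "ry": 0, "rz": 0, "fingers": 0.45},
    {"dx": 0.2, "dy": -1, "dz": 0, "rx": 0, "ry": 0, "rz": 0, "fingers": 0.45},
    {"dx": 0.2, "dy": -1, "dz": 0, "rx": 0, "ry": 0, "rz": 0, "fingers": 0.45},
    {"dx": 0.2, "dy": -1, "dz": 0, "rx": 0, "ry": 0, "rz": 0, "fingers": 0.45},
    {"dx": 0.2, "dy": -0.9, "dz": 0, "rx": 0, "ry": 0, "rz": 0, "fingers": 0.45},
    {"dx": 0.2, "dy": -0.7, "dz": 0, "rx": 0, "ry": 0, "rz": 0, "fingers": 0.45},
  ],
)

```text
t: 26.12
ee_pos: [0.3777, 0.1079, 0.2203]
ee_rot: [-3.141, 0.001, 1.656]
wrist_force: [0.5, 1.1, 1.0]
opening: 0.0518
grasp_force: 0.0
```

>>> step_arm(
  rows=[
    {"dx": 0, "dy": 0, "dz": 0.2, "rx": 0, "ry": 0, "rz": -1, "fingers": 0.45},
    {"dx": 0, "dy": 0, "dz": 0.2, "rx": 0, "ry": 0, "rz": -1, "fingers": 0.45},
    {"dx": 0, "dy": 0, "dz": 0.2, "rx": 0, "ry": 0, "rz": -1, "fingers": 0.45},
    {"dx": 0, "dy": 0, "dz": 0.2, "rx": 0, "ry": 0, "rz": -1, "fingers": 0.45},
    {"dx": 0, "dy": 0, "dz": 0.2, "rx": 0, "ry": 0, "rz": -1, "fingers": 0.45},
    {"dx": 0, "dy": 0, "dz": 0.2, "rx": 0, "ry": 0, "rz": -1, "fingers": 0.45},
    {"dx": 0, "dy": 0, "dz": 0.2, "rx": 0, "ry": 0, "rz": -1, "fingers": 0.45},
    {"dx": 0, "dy": 0, "dz": 0.2, "rx": 0, "ry": 0, "rz": -1, "fingers": 0.45},
  ],
)

```text
t: 26.78
ee_pos: [0.3795, 0.1079, 0.1802]
ee_rot: [3.141, 0.0, 2.218]
wrist_force: [0.4, 0.8, 0.5]
opening: 0.0516
grasp_force: 0.0
```

>>> step_arm(
  rows=[
    {"dx": 0, "dy": 0, "dz": 0, "rx": 0, "ry": 0, "rz": 0, "fingers": 0.45},
    {"dx": 0, "dy": 0, "dz": 0, "rx": 0, "ry": 0, "rz": 0, "fingers": 0.45},
  ],
)

```text
t: 26.95
ee_pos: [0.3794, 0.1079, 0.1803]
ee_rot: [-3.141, -0.0, 2.212]
wrist_force: [0.8, 0.1, -0.0]
opening: 0.0514
grasp_force: 0.0
```

```bash
python3 - <<'E'
from meas import *
o=st(); c=snap('wrist','w15'); blocks(c); tgt(o,[.3794,.1082,.107],np.radians(90+37))
E
```

```text
t 26.95 pos [0.3794 0.1079 0.1803] rot [-3.141 -0.     2.212] F [ 0.8  0.1 -0. ] op 0.0514 gf 0.0
block 1078 [484.  75.] [0.4177 0.2863] [0.0279 0.0342] x-side angle deg 3.0 z 0.0232
block 1252 [319. 212.] [0.3785 0.1085] [0.0275 0.0336] x-side angle deg 36.0 z 0.0232
units rz -0.07 old axes [0.01 0.01 2.93] new axes [0.01 0.01 2.93]
```

>>> step_arm(
  rows=[
    {"dx": 0, "dy": 0, "dz": 0.6, "rx": 0, "ry": 0, "rz": 0, "fingers": 0.45},
    {"dx": 0, "dy": 0, "dz": 0.8, "rx": 0, "ry": 0, "rz": 0, "fingers": 0.45},
    {"dx": 0, "dy": 0, "dz": 0.8, "rx": 0, "ry": 0, "rz": 0, "fingers": 0.45},
    {"dx": 0, "dy": 0, "dz": 0.5, "rx": 0, "ry": 0, "rz": 0, "fingers": 0.45},
    {"dx": 0, "dy": 0, "dz": 0.2, "rx": 0, "ry": 0, "rz": 0, "fingers": 0.45},
    {"dx": 0, "dy": 0, "dz": 0, "rx": 0, "ry": 0, "rz": 0, "fingers": 0.45},
  ],
)

```text
t: 27.5
ee_pos: [0.3792, 0.108, 0.1073]
ee_rot: [-3.14, -0.001, 2.213]
wrist_force: [-0.4, -0.1, 0.1]
opening: 0.0519
grasp_force: 0.0
```

>>> step_arm(
  rows=[
    {"dx": 0, "dy": 0, "dz": 0, "rx": 0, "ry": 0, "rz": 0, "fingers": 1},
    {"dx": 0, "dy": 0, "dz": 0, "rx": 0, "ry": 0, "rz": 0, "fingers": 1},
    {"dx": 0, "dy": 0, "dz": 0, "rx": 0, "ry": 0, "rz": 0, "fingers": 1},
    {"dx": 0, "dy": 0, "dz": 0, "rx": 0, "ry": 0, "rz": 0, "fingers": 1},
    {"dx": 0, "dy": 0, "dz": 0, "rx": 0, "ry": 0, "rz": 0, "fingers": 1},
  ],
  grip_force=15,
)

```text
t: 27.92
ee_pos: [0.3799, 0.1079, 0.1082]
ee_rot: [3.141, 0.001, 2.214]
wrist_force: [-1.8, -1.3, 10.8]
opening: 0.0278
grasp_force: 15.0
```

>>> step_arm(
  rows=[
    {"dx": 0, "dy": 0, "dz": -0.4, "rx": 0, "ry": 0, "rz": 0, "fingers": 1},
    {"dx": 0, "dy": 0, "dz": -0.8, "rx": 0, "ry": 0, "rz": 0, "fingers": 1},
    {"dx": 0, "dy": 0, "dz": -0.8, "rx": 0, "ry": 0, "rz": 1, "fingers": 1},
    {"dx": 0, "dy": 0, "dz": -0.8, "rx": 0, "ry": 0, "rz": 1, "fingers": 1},
    {"dx": 0, "dy": 0, "dz": -0.8, "rx": 0, "ry": 0, "rz": 1, "fingers": 1},
    {"dx": 0, "dy": 0, "dz": -0.8, "rx": 0, "ry": 0, "rz": 1, "fingers": 1},
    {"dx": 0, "dy": 0, "dz": -0.5, "rx": 0, "ry": 0, "rz": 1, "fingers": 1},
    {"dx": 0, "dy": 0, "dz": 0, "rx": 0, "ry": 0, "rz": 1, "fingers": 1},
  ],
)

```text
t: 28.58
ee_pos: [0.3803, 0.1081, 0.2326]
ee_rot: [3.138, 0.001, 1.791]
wrist_force: [0.3, -0.0, -0.1]
opening: 0.0275
grasp_force: 15.0
```

>>> step_arm(
  rows=[
    {"dx": 0, "dy": 0, "dz": 0, "rx": 0, "ry": 0, "rz": 1, "fingers": 1},
    {"dx": 0, "dy": 0, "dz": 0, "rx": 0, "ry": 0, "rz": 1, "fingers": 1},
    {"dx": 0, "dy": 0.7, "dz": 0, "rx": 0, "ry": 0, "rz": 0, "fingers": 1},
    {"dx": 0, "dy": 0.9, "dz": 0, "rx": 0, "ry": 0, "rz": 0, "fingers": 1},
    {"dx": 0, "dy": 1, "dz": 0, "rx": 0, "ry": 0, "rz": 0, "fingers": 1},
    {"dx": 0, "dy": 1, "dz": 0, "rx": 0, "ry": 0, "rz": 0, "fingers": 1},
    {"dx": 0, "dy": 1, "dz": 0, "rx": 0, "ry": 0, "rz": 0, "fingers": 1},
    {"dx": 0, "dy": 1, "dz": 0, "rx": 0, "ry": 0, "rz": 0, "fingers": 1},
  ],
)

```text
t: 29.25
ee_pos: [0.5201, 0.1196, 0.2303]
ee_rot: [-3.142, 0.0, 1.655]
wrist_force: [-0.6, -0.2, 0.6]
opening: 0.0277
grasp_force: 15.0
```

>>> step_arm(
  rows=[
    {"dx": 0.05, "dy": 0.9, "dz": 0, "rx": 0, "ry": 0, "rz": 0, "fingers": 1},
    {"dx": 0.05, "dy": 0.6, "dz": 0, "rx": 0, "ry": 0, "rz": 0, "fingers": 1},
    {"dx": 0, "dy": 0, "dz": 0, "rx": 0, "ry": 0, "rz": 0, "fingers": 1},
    {"dx": 0, "dy": 0, "dz": 0, "rx": 0, "ry": 0, "rz": 0, "fingers": 1},
    {"dx": 0, "dy": 0, "dz": 0, "rx": 0, "ry": 0, "rz": 0, "fingers": 1},
  ],
)

```text
t: 29.67
ee_pos: [0.5555, 0.1254, 0.2301]
ee_rot: [-3.141, 0.0, 1.656]
wrist_force: [-0.0, 0.7, -0.3]
opening: 0.0275
grasp_force: 15.0
```

```bash
python3 - <<'E'
from meas import *
o=st(); c=snap('wrist','w16'); held(o,c); carrier(c); tgt(o,[*bedxy(0,.1197),.1355],1.654)
E
```

```text
t 29.67 pos [0.5555 0.1254 0.2301] rot [-3.141  0.     1.656] F [-0.   0.7 -0.3] op 0.0275 gf 15.0
held 2511 ((0.0014256015419960022, 0.0001053735613822937), (0.04988570883870125, 0.034034911543130875), 89.4190444946289) 0.08502663816076592
handle 356 [-0.0006605   0.14558527]
lips [[-0.0323, 0.089], [0.0312, 0.2354]]
units rz 0.02 old axes [-0.03  0.06  3.78] new axes [-0.03  0.06  3.78]
```

>>> step_arm(
  rows=[
    {"dx": -0.09, "dy": 0.06, "dz": 0.5, "rx": 0, "ry": 0, "rz": 0, "fingers": 1},
    {"dx": 0, "dy": 0, "dz": 0.8, "rx": 0, "ry": 0, "rz": 0, "fingers": 1},
    {"dx": 0, "dy": 0, "dz": 0.8, "rx": 0, "ry": 0, "rz": 0, "fingers": 1},
    {"dx": 0, "dy": 0, "dz": 0.8, "rx": 0, "ry": 0, "rz": 0, "fingers": 1},
    {"dx": 0, "dy": 0, "dz": 0.5, "rx": 0, "ry": 0, "rz": 0, "fingers": 1},
    {"dx": 0, "dy": 0, "dz": 0.24, "rx": 0, "ry": 0, "rz": 0, "fingers": 1},
    {"dx": 0, "dy": 0, "dz": 0.1, "rx": 0, "ry": 0, "rz": 0, "fingers": 1},
    {"dx": 0, "dy": 0, "dz": 0, "rx": 0, "ry": 0, "rz": 0, "fingers": 1},
  ],
)

```text
t: 30.38
ee_pos: [0.5576, 0.1234, 0.1367]
ee_rot: [-3.141, 0.0, 1.656]
wrist_force: [0.6, 1.1, -0.8]
opening: 0.0277
grasp_force: 15.0
```

>>> step_arm(
  rows=[
    {"dx": 0, "dy": 0, "dz": 0, "rx": 0, "ry": 0, "rz": 0, "fingers": 1},
    {"dx": 0, "dy": 0, "dz": 0, "rx": 0, "ry": 0, "rz": 0, "fingers": 0.45},
    {"dx": 0, "dy": 0, "dz": 0, "rx": 0, "ry": 0, "rz": 0, "fingers": 0.45},
    {"dx": 0, "dy": 0, "dz": 0, "rx": 0, "ry": 0, "rz": 0, "fingers": 0.45},
    {"dx": 0, "dy": 0, "dz": 0, "rx": 0, "ry": 0, "rz": 0, "fingers": 0.45},
  ],
)

```text
t: 30.8
ee_pos: [0.558, 0.1233, 0.1369]
ee_rot: [3.141, -0.0, 1.655]
wrist_force: [0.4, -1.0, 1.1]
opening: 0.0499
grasp_force: 0.0
```

>>> step_arm(
  rows=[
    {"dx": 0, "dy": 0, "dz": -0.5, "rx": 0, "ry": 0, "rz": 0, "fingers": 0.45},
    {"dx": 0, "dy": 0, "dz": -0.9, "rx": 0, "ry": 0, "rz": 0, "fingers": 0.45},
    {"dx": 0, "dy": 0, "dz": -1, "rx": 0, "ry": 0, "rz": 0, "fingers": 0.45},
    {"dx": 0, "dy": 0, "dz": -1, "rx": 0, "ry": 0, "rz": 0, "fingers": 0.45},
    {"dx": 0, "dy": 0, "dz": -0.5, "rx": 0, "ry": 0, "rz": 0, "fingers": 0.45},
    {"dx": 0, "dy": 0, "dz": 0, "rx": 0, "ry": 0, "rz": 0, "fingers": 0.45},
  ],
)

```text
t: 31.3
ee_pos: [0.5588, 0.1236, 0.2375]
ee_rot: [3.137, -0.0, 1.655]
wrist_force: [0.8, -0.7, -0.0]
opening: 0.0519
grasp_force: 0.0
```

```bash
python3 - <<'E'
from meas import *
o=st(); c=snap('wrist','w17'); aboard(c); carrier(c); blocks(c); tgt(o,[.4177,.2863,.18],np.radians(93))
E
```

```text
t 31.3 pos [0.5588 0.1236 0.2375] rot [ 3.137 -0.     1.655] F [ 0.8 -0.7 -0. ] op 0.0519 gf 0.0
aboard 795 [0.0006 0.1191] [0.0331 0.0276] 89.9 0.0513
aboard 975 [0.0001 0.078 ] [0.0274 0.0341] 0.8 0.0513
handle 352 [-0.00044063  0.14568842]
lips [[-0.0324, 0.0561], [0.0313, 0.2359]]
block 809 [192.  26.] [0.4184 0.2864] [0.0289 0.0342] x-side angle deg 3.5 z 0.0234
units rz 0.46 old axes [ 6.96 -5.07  2.3 ] new axes [ 6.79 -5.3   2.3 ]
```

>>> step_arm(
  rows=[
    {"dx": 0.7, "dy": -0.5, "dz": 0, "rx": 0, "ry": 0, "rz": 0, "fingers": 0.45},
    {"dx": 0.95, "dy": -0.7, "dz": 0, "rx": 0, "ry": 0, "rz": 0, "fingers": 0.45},
    {"dx": 0.95, "dy": -0.7, "dz": 0, "rx": 0, "ry": 0, "rz": 0, "fingers": 0.45},
    {"dx": 0.95, "dy": -0.7, "dz": 0, "rx": 0, "ry": 0, "rz": 0, "fingers": 0.45},
    {"dx": 0.95, "dy": -0.7, "dz": 0, "rx": 0, "ry": 0, "rz": 0, "fingers": 0.45},
    {"dx": 0.95, "dy": -0.7, "dz": 0, "rx": 0, "ry": 0, "rz": 0, "fingers": 0.45},
    {"dx": 0.9, "dy": -0.6, "dz": 0, "rx": 0, "ry": 0, "rz": 0, "fingers": 0.45},
    {"dx": 0.6, "dy": -0.45, "dz": 0, "rx": 0, "ry": 0, "rz": 0, "fingers": 0.45},
  ],
)

```text
t: 32.02
ee_pos: [0.4152, 0.2873, 0.2333]
ee_rot: [-3.14, 0.0, 1.657]
wrist_force: [0.3, 0.3, 0.4]
opening: 0.0521
grasp_force: 0.0
```

>>> step_arm(
  rows=[
    {"dx": 0, "dy": 0, "dz": 0.7, "rx": 0, "ry": 0, "rz": 0.44, "fingers": 0.45},
    {"dx": 0, "dy": 0, "dz": 0.8, "rx": 0, "ry": 0, "rz": 0, "fingers": 0.45},
    {"dx": 0, "dy": 0, "dz": 0.8, "rx": 0, "ry": 0, "rz": 0, "fingers": 0.45},
    {"dx": 0, "dy": 0, "dz": 0, "rx": 0, "ry": 0, "rz": 0, "fingers": 0.45},
    {"dx": 0, "dy": 0, "dz": 0, "rx": 0, "ry": 0, "rz": 0, "fingers": 0.45},
  ],
)

```text
t: 32.43
ee_pos: [0.4167, 0.2855, 0.1758]
ee_rot: [-3.139, 0.001, 1.625]
wrist_force: [1.0, -0.2, 0.1]
opening: 0.0514
grasp_force: 0.0
```

```bash
python3 - <<'E'
from meas import *
o=st(); c=snap('wrist','w18'); blocks(c); tgt(o,[.418,.2864,.107],np.radians(93))
E
```

```text
t 32.43 pos [0.4167 0.2855 0.1758] rot [-3.139e+00  1.000e-03  1.625e+00] F [ 1.  -0.2  0.1] op 0.0514 gf 0.0
block 1196 [323. 211.] [0.4183 0.2872] [0.0278 0.0335] x-side angle deg 3.5 z 0.0233
units rz 0.03 old axes [0.03 0.05 2.75] new axes [0.03 0.05 2.75]
```

>>> step_arm(
  rows=[
    {"dx": 0.05, "dy": 0.06, "dz": 0.6, "rx": 0, "ry": 0, "rz": 0, "fingers": 0.45},
    {"dx": 0, "dy": 0, "dz": 0.8, "rx": 0, "ry": 0, "rz": 0, "fingers": 0.45},
    {"dx": 0, "dy": 0, "dz": 0.7, "rx": 0, "ry": 0, "rz": 0, "fingers": 0.45},
    {"dx": 0, "dy": 0, "dz": 0.5, "rx": 0, "ry": 0, "rz": 0, "fingers": 0.45},
    {"dx": 0, "dy": 0, "dz": 0.15, "rx": 0, "ry": 0, "rz": 0, "fingers": 0.45},
    {"dx": 0, "dy": 0, "dz": 0, "rx": 0, "ry": 0, "rz": 0, "fingers": 0.45},
  ],
)

```text
t: 32.98
ee_pos: [0.4187, 0.2871, 0.1079]
ee_rot: [-3.141, 0.0, 1.625]
wrist_force: [0.2, -0.5, 0.1]
opening: 0.0517
grasp_force: 0.0
```

>>> step_arm(
  rows=[
    {"dx": 0, "dy": 0, "dz": 0, "rx": 0, "ry": 0, "rz": 0, "fingers": 1},
    {"dx": 0, "dy": 0, "dz": 0, "rx": 0, "ry": 0, "rz": 0, "fingers": 1},
    {"dx": 0, "dy": 0, "dz": 0, "rx": 0, "ry": 0, "rz": 0, "fingers": 1},
    {"dx": 0, "dy": 0, "dz": 0, "rx": 0, "ry": 0, "rz": 0, "fingers": 1},
    {"dx": 0, "dy": 0, "dz": 0, "rx": 0, "ry": 0, "rz": 0, "fingers": 1},
  ],
  grip_force=15,
)

```text
t: 33.4
ee_pos: [0.4191, 0.2872, 0.1085]
ee_rot: [3.141, -0.0, 1.625]
wrist_force: [-0.8, -1.9, 7.8]
opening: 0.0277
grasp_force: 15.0
```

>>> step_arm(
  rows=[
    {"dx": 0, "dy": 0, "dz": -0.4, "rx": 0, "ry": 0, "rz": 0, "fingers": 1},
    {"dx": 0, "dy": 0, "dz": -0.8, "rx": 0, "ry": 0, "rz": 0, "fingers": 1},
    {"dx": 0, "dy": 0, "dz": -0.8, "rx": 0, "ry": 0, "rz": -0.42, "fingers": 1},
    {"dx": 0, "dy": 0, "dz": -0.8, "rx": 0, "ry": 0, "rz": 0, "fingers": 1},
    {"dx": 0, "dy": 0, "dz": -0.8, "rx": 0, "ry": 0, "rz": 0, "fingers": 1},
    {"dx": 0, "dy": 0, "dz": -0.8, "rx": 0, "ry": 0, "rz": 0, "fingers": 1},
    {"dx": 0, "dy": 0, "dz": -0.5, "rx": 0, "ry": 0, "rz": 0, "fingers": 1},
  ],
)

```text
t: 33.98
ee_pos: [0.4189, 0.2874, 0.2329]
ee_rot: [3.14, -0.001, 1.654]
wrist_force: [0.8, -0.1, -0.4]
opening: 0.028
grasp_force: 15.0
```

>>> step_arm(
  rows=[
    {"dx": -0.4, "dy": 0.6, "dz": 0, "rx": 0, "ry": 0, "rz": 0, "fingers": 1},
    {"dx": -0.55, "dy": 0.85, "dz": 0, "rx": 0, "ry": 0, "rz": 0, "fingers": 1},
    {"dx": -0.55, "dy": 0.85, "dz": 0, "rx": 0, "ry": 0, "rz": 0, "fingers": 1},
    {"dx": -0.55, "dy": 0.85, "dz": 0, "rx": 0, "ry": 0, "rz": 0, "fingers": 1},
    {"dx": -0.55, "dy": 0.85, "dz": 0, "rx": 0, "ry": 0, "rz": 0, "fingers": 1},
    {"dx": -0.4, "dy": 0.6, "dz": 0, "rx": 0, "ry": 0, "rz": 0, "fingers": 1},
    {"dx": -0.23, "dy": 0.39, "dz": 0, "rx": 0, "ry": 0, "rz": 0, "fingers": 1},
    {"dx": 0, "dy": 0, "dz": 0, "rx": 0, "ry": 0, "rz": 0, "fingers": 1},
  ],
)

```text
t: 34.65
ee_pos: [0.5513, 0.2156, 0.2302]
ee_rot: [-3.141, 0.0, 1.652]
wrist_force: [-0.0, -0.0, -0.8]
opening: 0.0278
grasp_force: 15.0
```

>>> step_arm(
  rows=[
    {"dx": 0, "dy": 0, "dz": 0, "rx": 0, "ry": 0, "rz": 0, "fingers": 1},
    {"dx": 0, "dy": 0, "dz": 0, "rx": 0, "ry": 0, "rz": 0, "fingers": 1},
  ],
)

```text
t: 34.82
ee_pos: [0.5488, 0.2179, 0.2305]
ee_rot: [-3.141, -0.0, 1.655]
wrist_force: [-0.3, -0.2, -0.7]
opening: 0.0279
grasp_force: 15.0
```

```bash
python3 - <<'E'
from meas import *
o=st(); c=snap('wrist','w19'); held(o,c); carrier(c); tgt(o,[*bedxy(0,.2122),.1365],1.654)
E
```

```text
t 34.82 pos [0.5488 0.2179 0.2305] rot [-3.141 -0.     1.655] F [-0.3 -0.2 -0.7] op 0.0279 gf 15.0
held 2514 ((-0.0002846457064151764, 8.30087810754776e-05), (0.04990211874246597, 0.034791089594364166), 89.64846801757812) 0.08530955082738383
handle 247 [-1.03635186e-04  1.46245785e-01]
lips [[-0.0326, 0.0771], [0.0312, 0.2372]]
units rz 0.02 old axes [-0.04  0.02  3.76] new axes [-0.04  0.02  3.76]
```

>>> step_arm(
  rows=[
    {"dx": -0.03, "dy": 0.02, "dz": 0.5, "rx": 0, "ry": 0, "rz": 0, "fingers": 1},
    {"dx": 0, "dy": 0, "dz": 0.8, "rx": 0, "ry": 0, "rz": 0, "fingers": 1},
    {"dx": 0, "dy": 0, "dz": 0.8, "rx": 0, "ry": 0, "rz": 0, "fingers": 1},
    {"dx": 0, "dy": 0, "dz": 0.8, "rx": 0, "ry": 0, "rz": 0, "fingers": 1},
    {"dx": 0, "dy": 0, "dz": 0.5, "rx": 0, "ry": 0, "rz": 0, "fingers": 1},
    {"dx": 0, "dy": 0, "dz": 0.22, "rx": 0, "ry": 0, "rz": 0, "fingers": 1},
    {"dx": 0, "dy": 0, "dz": 0.1, "rx": 0, "ry": 0, "rz": 0, "fingers": 1},
    {"dx": 0, "dy": 0, "dz": 0, "rx": 0, "ry": 0, "rz": 0, "fingers": 1},
  ],
)

```text
t: 35.53
ee_pos: [0.5502, 0.2166, 0.1374]
ee_rot: [-3.141, -0.0, 1.655]
wrist_force: [-0.3, -0.7, 0.0]
opening: 0.0276
grasp_force: 15.0
```

>>> step_arm(
  rows=[
    {"dx": 0, "dy": 0, "dz": 0, "rx": 0, "ry": 0, "rz": 0, "fingers": 1},
    {"dx": 0, "dy": 0, "dz": 0, "rx": 0, "ry": 0, "rz": 0, "fingers": 0.45},
    {"dx": 0, "dy": 0, "dz": 0, "rx": 0, "ry": 0, "rz": 0, "fingers": 0.45},
    {"dx": 0, "dy": 0, "dz": 0, "rx": 0, "ry": 0, "rz": 0, "fingers": 0.45},
    {"dx": 0, "dy": 0, "dz": 0, "rx": 0, "ry": 0, "rz": 0, "fingers": 0.45},
  ],
)

```text
t: 35.95
ee_pos: [0.5505, 0.2163, 0.1377]
ee_rot: [3.141, -0.0, 1.654]
wrist_force: [0.7, -0.6, -0.3]
opening: 0.0501
grasp_force: 0.0
```

>>> step_arm(
  rows=[
    {"dx": 0, "dy": 0, "dz": -0.5, "rx": 0, "ry": 0, "rz": 0, "fingers": 0.45},
    {"dx": 0, "dy": 0, "dz": -0.9, "rx": 0, "ry": 0, "rz": 0, "fingers": 0.45},
    {"dx": 0, "dy": 0, "dz": -1, "rx": 0, "ry": 0, "rz": 0, "fingers": 0.45},
    {"dx": 0, "dy": 0, "dz": -1, "rx": 0, "ry": 0, "rz": 0, "fingers": 0.45},
    {"dx": 0, "dy": 0, "dz": -0.9, "rx": 0, "ry": 0, "rz": 0, "fingers": 0.45},
    {"dx": 0, "dy": 0, "dz": 0, "rx": 0, "ry": 0, "rz": 0, "fingers": 0.45},
    {"dx": 0, "dy": 0, "dz": 0, "rx": 0, "ry": 0, "rz": 0, "fingers": 0.45},
  ],
)

```text
t: 36.53
ee_pos: [0.5508, 0.2164, 0.2468]
ee_rot: [3.139, -0.0, 1.654]
wrist_force: [-0.5, -0.2, -0.2]
opening: 0.0516
grasp_force: 0.0
```

```bash
python3 - <<'E'
from meas import *
o=st(); c=snap('wrist','w20'); aboard(c); carrier(c); tgt(o,[*bedxy(0,.145),.190],1.654)
blocks(snap('scene','s20'),False)
E
```

```text
t 36.53 pos [0.5508 0.2164 0.2468] rot [ 3.139 -0.     1.654] F [-0.5 -0.2 -0.2] op 0.0516 gf 0.0
aboard 1048 [0.001  0.2119] [0.0277 0.0341] 0.7 0.0512
aboard 100 [-0.0119  0.12  ] [0.0326 0.0042] 85.4 0.0513
aboard 144 [0.0107 0.1196] [0.0072 0.0337] 0.9 0.0511
aboard 407 [0.0001 0.086 ] [0.0277 0.0198] 0.5 0.0511
handle 217 [-0.00050839  0.14606764]
lips [[-0.0324, 0.0622], [0.0313, 0.2369]]
units rz 0.0 old axes [-2.66 -0.06  2.27] new axes [-2.66 -0.06  2.27]
```

View pics/w20.png

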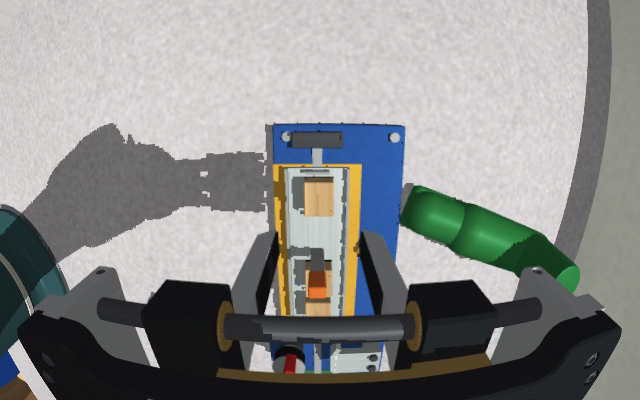

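All three blocks are standing in their pockets (318,197; 318,275; 318,310) and none are left on the bench. Gripping the handle now.

>>> step_arm(
  rows=[
    {"dx": -0.6, "dy": 0, "dz": 0, "rx": 0, "ry": 0, "rz": 0, "fingers": 0.5},
    {"dx": -0.8, "dy": -0.06, "dz": 0, "rx": 0, "ry": 0, "rz": 0, "fingers": 0.5},
    {"dx": -0.8, "dy": 0, "dz": 0, "rx": 0, "ry": 0, "rz": 0, "fingers": 0.5},
    {"dx": -0.46, "dy": 0, "dz": 0, "rx": 0, "ry": 0, "rz": 0, "fingers": 0.5},
    {"dx": 0, "dy": 0, "dz": 0.8, "rx": 0, "ry": 0, "rz": 0, "fingers": 0.5},
    {"dx": 0, "dy": 0, "dz": 0.8, "rx": 0, "ry": 0, "rz": 0, "fingers": 0.5},
    {"dx": 0, "dy": 0, "dz": 0.65, "rx": 0, "ry": 0, "rz": 0, "fingers": 0.5},
    {"dx": 0, "dy": 0, "dz": 0, "rx": 0, "ry": 0, "rz": 0, "fingers": 0.5},
  ],
)

```text
t: 37.3
ee_pos: [0.553, 0.1495, 0.1854]
ee_rot: [-3.137, 0.0, 1.654]
wrist_force: [-1.4, -0.1, -0.3]
opening: 0.0468
grasp_force: 0.0
```

>>> step_arm(
  rows=[
    {"dx": 0, "dy": 0, "dz": 0, "rx": 0, "ry": 0, "rz": 0, "fingers": 0.5},
    {"dx": 0, "dy": 0, "dz": 0, "rx": 0, "ry": 0, "rz": 0, "fingers": 1},
    {"dx": 0, "dy": 0, "dz": 0, "rx": 0, "ry": 0, "rz": 0, "fingers": 1},
    {"dx": 0, "dy": 0, "dz": 0, "rx": 0, "ry": 0, "rz": 0, "fingers": 1},
    {"dx": 0, "dy": 0, "dz": 0, "rx": 0, "ry": 0, "rz": 0, "fingers": 1},
    {"dx": 0, "dy": 0, "dz": 0, "rx": 0, "ry": 0, "rz": 0, "fingers": 1},
    {"dx": 0, "dy": 0, "dz": 0, "rx": 0, "ry": 0, "rz": 0, "fingers": 1},
  ],
  grip_force=25,
)

```text
t: 37.88
ee_pos: [0.5547, 0.1499, 0.189]
ee_rot: [3.141, -0.0, 1.654]
wrist_force: [1.1, -1.4, 3.3]
opening: 0.0156
grasp_force: 25.0
```

```bash
python3 - <<'E'
from meas import *
o=st(); print('bed',RB@(o['ee_pos'][:2]-O2)); c=snap('wrist','w21'); aboard(c); b=bolt(c); print(b[:2])
E
```

```text
t 37.88 pos [0.5547 0.1499 0.189 ] rot [ 3.141 -0.     1.654] F [ 1.1 -1.4  3.3] op 0.0156 gf 25.0
bed [-1.16802622e-04  1.44921374e-01]
aboard 1799 [0.0012 0.2114] [0.0273 0.033 ] 0.0 0.0513
aboard 216 [-0.0002  0.1066] [0.0211 0.0079] 1.4 0.0513
aboard 1078 [0.0003 0.0777] [0.0269 0.0347] 0.1 0.0513
(np.int64(0), ((0.0, 0.0), (0.0, 0.0), 0.0))meas.py:8: RuntimeWarning: Mean of empty slice.
  red=P[near&(S>150)][:,:2].mean(0); wh=P[near&(S<80)][:,:2].mean(0)
  ret = um.true_divide(
  return _methods._mean(a, axis=axis, dtype=dtype,
  ret = ret.dtype.type(ret / rcount)
```

>>> step_arm(
  rows=[
    {"dx": -0.1, "dy": 0, "dz": 0, "rx": 0, "ry": 0, "rz": 0, "fingers": 1},
    {"dx": -0.15, "dy": 0, "dz": 0, "rx": 0, "ry": 0, "rz": 0, "fingers": 1},
    {"dx": -0.2, "dy": 0, "dz": 0, "rx": 0, "ry": 0, "rz": 0, "fingers": 1},
    {"dx": -0.25, "dy": 0, "dz": 0, "rx": 0, "ry": 0, "rz": 0, "fingers": 1},
    {"dx": -0.25, "dy": 0, "dz": 0, "rx": 0, "ry": 0, "rz": 0, "fingers": 1},
    {"dx": -0.25, "dy": 0, "dz": 0, "rx": 0, "ry": 0, "rz": 0, "fingers": 1},
    {"dx": -0.2, "dy": 0, "dz": 0, "rx": 0, "ry": 0, "rz": 0, "fingers": 1},
    {"dx": -0.1, "dy": 0, "dz": 0, "rx": 0, "ry": 0, "rz": 0, "fingers": 1},
  ],
)

```text
t: 38.6
ee_pos: [0.558, 0.1115, 0.1891]
ee_rot: [3.141, 0.0, 1.653]
wrist_force: [1.1, 0.9, 6.0]
opening: 0.0157
grasp_force: 25.0
```

```bash
python3 - <<'E'
from meas import *
o=st(); print('bed',RB@(o['ee_pos'][:2]-O2)); c=snap('wrist','w22'); aboard(c); carrier(c)
E
```

```text
t 38.6 pos [0.558  0.1115 0.1891] rot [3.141 0.    1.653] F [1.1 0.9 6. ] op 0.0157 gf 25.0
bed [-0.00010717  0.10639414]
aboard 1795 [0.0008 0.1728] [0.0278 0.0331] 0.4 0.0513
aboard 217 [-0.0003  0.0678] [0.021  0.0077] 0.6 0.0513
aboard 1083 [0.     0.0394] [0.027  0.0343] 0.5 0.0512
handle 494 [-0.00022848  0.10752424]
lips [[-0.0323, 0.0779], [0.0312, 0.1977]]
```

>>> step_arm(
  rows=[
    {"dx": -0.1, "dy": 0, "dz": 0, "rx": 0, "ry": 0, "rz": 0, "fingers": 1},
    {"dx": -0.2, "dy": 0, "dz": 0, "rx": 0, "ry": 0, "rz": 0, "fingers": 1},
    {"dx": -0.25, "dy": 0, "dz": 0, "rx": 0, "ry": 0, "rz": 0, "fingers": 1},
    {"dx": -0.25, "dy": 0, "dz": 0, "rx": 0, "ry": 0, "rz": 0, "fingers": 1},
    {"dx": -0.25, "dy": 0, "dz": 0, "rx": 0, "ry": 0, "rz": 0, "fingers": 1},
    {"dx": -0.25, "dy": 0, "dz": 0, "rx": 0, "ry": 0, "rz": 0, "fingers": 1},
    {"dx": -0.2, "dy": 0, "dz": 0, "rx": 0, "ry": 0, "rz": 0, "fingers": 1},
    {"dx": -0.1, "dy": 0, "dz": 0, "rx": 0, "ry": 0, "rz": 0, "fingers": 1},
  ],
)

```text
t: 39.32
ee_pos: [0.5612, 0.0715, 0.189]
ee_rot: [3.141, 0.0, 1.653]
wrist_force: [2.2, 2.0, 7.2]
opening: 0.0155
grasp_force: 25.0
```

```bash
python3 - <<'E'
from meas import *
o=st(); print('bed',RB@(o['ee_pos'][:2]-O2)); c=snap('wrist','w23'); aboard(c)
E
```

```text
t 39.32 pos [0.5612 0.0715 0.189 ] rot [3.141 0.    1.653] F [2.2 2.  7.2] op 0.0155 gf 25.0
bed [-0.00015845  0.06628433]
aboard 1793 [0.0009 0.1326] [0.0277 0.0331] 0.2 0.0513
aboard 216 [-0.0003  0.0281] [0.0211 0.0079] 0.8 0.0513
aboard 1082 [ 0.0004 -0.0011] [0.035 0.027] 89.0 0.0512
```

First block is in the gap without contact; continuing.

>>> step_arm(
  rows=[
    {"dx": -0.1, "dy": 0, "dz": 0, "rx": 0, "ry": 0, "rz": 0, "fingers": 1},
    {"dx": -0.2, "dy": 0, "dz": 0, "rx": 0, "ry": 0, "rz": 0, "fingers": 1},
    {"dx": -0.25, "dy": 0, "dz": 0, "rx": 0, "ry": 0, "rz": 0, "fingers": 1},
    {"dx": -0.25, "dy": 0, "dz": 0, "rx": 0, "ry": 0, "rz": 0, "fingers": 1},
    {"dx": -0.25, "dy": 0, "dz": 0, "rx": 0, "ry": 0, "rz": 0, "fingers": 1},
    {"dx": -0.25, "dy": 0, "dz": 0, "rx": 0, "ry": 0, "rz": 0, "fingers": 1},
    {"dx": -0.25, "dy": 0, "dz": 0, "rx": 0, "ry": 0, "rz": 0, "fingers": 1},
    {"dx": -0.25, "dy": 0, "dz": 0, "rx": 0, "ry": 0, "rz": 0, "fingers": 1},
  ],
)

```text
t: 40.03
ee_pos: [0.5649, 0.0271, 0.189]
ee_rot: [3.141, -0.0, 1.654]
wrist_force: [1.6, 1.5, 5.9]
opening: 0.0157
grasp_force: 25.0
```

>>> step_arm(
  rows=[
    {"dx": -0.25, "dy": 0, "dz": 0, "rx": 0, "ry": 0, "rz": 0, "fingers": 1},
    {"dx": -0.25, "dy": 0, "dz": 0, "rx": 0, "ry": 0, "rz": 0, "fingers": 1},
    {"dx": -0.25, "dy": 0, "dz": 0, "rx": 0, "ry": 0, "rz": 0, "fingers": 1},
    {"dx": -0.25, "dy": 0, "dz": 0, "rx": 0, "ry": 0, "rz": 0, "fingers": 1},
    {"dx": -0.25, "dy": 0, "dz": 0, "rx": 0, "ry": 0, "rz": 0, "fingers": 1},
    {"dx": -0.25, "dy": 0, "dz": 0, "rx": 0, "ry": 0, "rz": 0, "fingers": 1},
    {"dx": -0.2, "dy": 0, "dz": 0, "rx": 0, "ry": 0, "rz": 0, "fingers": 1},
    {"dx": -0.1, "dy": 0, "dz": 0, "rx": 0, "ry": 0, "rz": 0, "fingers": 1},
  ],
)

```text
t: 40.7
ee_pos: [0.5687, -0.0182, 0.189]
ee_rot: [3.141, 0.0, 1.653]
wrist_force: [3.5, 1.6, 6.8]
opening: 0.0155
grasp_force: 25.0
```

```bash
python3 - <<'E'
from meas import *
o=st(); print('bed',RB@(o['ee_pos'][:2]-O2)); c=snap('wrist','w24'); aboard(c)
E
```

```text
t 40.7 pos [ 0.5687 -0.0182  0.189 ] rot [3.141 0.    1.653] F [3.5 1.6 6.8] op 0.0155 gf 25.0
bed [-0.00019446 -0.02371868]
aboard 1801 [0.0008 0.0427] [0.0277 0.033 ] 0.3 0.0513
aboard 217 [-0.0003 -0.0623] [0.021  0.0081] 0.9 0.0513
aboard 1081 [ 0.0002 -0.0907] [0.0346 0.027 ] 89.6 0.0513
```

>>> step_arm(
  rows=[
    {"dx": -0.1, "dy": 0, "dz": 0, "rx": 0, "ry": 0, "rz": 0, "fingers": 1},
    {"dx": -0.2, "dy": 0, "dz": 0, "rx": 0, "ry": 0, "rz": 0, "fingers": 1},
    {"dx": -0.25, "dy": 0, "dz": 0, "rx": 0, "ry": 0, "rz": 0, "fingers": 1},
    {"dx": -0.25, "dy": 0, "dz": 0, "rx": 0, "ry": 0, "rz": 0, "fingers": 1},
    {"dx": -0.25, "dy": 0, "dz": 0, "rx": 0, "ry": 0, "rz": 0, "fingers": 1},
    {"dx": -0.25, "dy": 0, "dz": 0, "rx": 0, "ry": 0, "rz": 0, "fingers": 1},
    {"dx": -0.25, "dy": 0, "dz": 0, "rx": 0, "ry": 0, "rz": 0, "fingers": 1},
    {"dx": -0.25, "dy": 0, "dz": 0, "rx": 0, "ry": 0, "rz": 0, "fingers": 1},
  ],
)

```text
t: 41.42
ee_pos: [0.5724, -0.0625, 0.189]
ee_rot: [3.141, -0.0, 1.654]
wrist_force: [1.5, 1.6, 6.4]
opening: 0.0158
grasp_force: 25.0
```

>>> step_arm(
  rows=[
    {"dx": -0.25, "dy": 0, "dz": 0, "rx": 0, "ry": 0, "rz": 0, "fingers": 1},
    {"dx": -0.25, "dy": 0, "dz": 0, "rx": 0, "ry": 0, "rz": 0, "fingers": 1},
    {"dx": -0.25, "dy": 0, "dz": 0, "rx": 0, "ry": 0, "rz": 0, "fingers": 1},
    {"dx": -0.25, "dy": 0, "dz": 0, "rx": 0, "ry": 0, "rz": 0, "fingers": 1},
    {"dx": -0.25, "dy": 0, "dz": 0, "rx": 0, "ry": 0, "rz": 0, "fingers": 1},
    {"dx": -0.25, "dy": 0, "dz": 0, "rx": 0, "ry": 0, "rz": 0, "fingers": 1},
    {"dx": -0.2, "dy": 0, "dz": 0, "rx": 0, "ry": 0, "rz": 0, "fingers": 1},
    {"dx": -0.2, "dy": 0, "dz": 0, "rx": 0, "ry": 0, "rz": 0, "fingers": 1},
  ],
)

```text
t: 42.08
ee_pos: [0.5763, -0.1098, 0.189]
ee_rot: [3.141, -0.0, 1.654]
wrist_force: [2.2, 1.3, 5.8]
opening: 0.0157
grasp_force: 25.0
```

>>> step_arm(
  rows=[
    {"dx": -0.2, "dy": 0, "dz": 0, "rx": 0, "ry": 0, "rz": 0, "fingers": 1},
    {"dx": -0.2, "dy": 0, "dz": 0, "rx": 0, "ry": 0, "rz": 0, "fingers": 1},
    {"dx": -0.2, "dy": 0, "dz": 0, "rx": 0, "ry": 0, "rz": 0, "fingers": 1},
    {"dx": -0.2, "dy": 0, "dz": 0, "rx": 0, "ry": 0, "rz": 0, "fingers": 1},
    {"dx": -0.2, "dy": 0, "dz": 0, "rx": 0, "ry": 0, "rz": 0, "fingers": 1},
    {"dx": -0.15, "dy": 0, "dz": 0, "rx": 0, "ry": 0, "rz": 0, "fingers": 1},
    {"dx": 0, "dy": 0, "dz": 0, "rx": 0, "ry": 0, "rz": 0, "fingers": 1},
    {"dx": 0, "dy": 0, "dz": 0, "rx": 0, "ry": 0, "rz": 0, "fingers": 1},
  ],
)

```text
t: 42.75
ee_pos: [0.5787, -0.1389, 0.189]
ee_rot: [3.141, 0.001, 1.653]
wrist_force: [3.8, -2.0, 6.6]
opening: 0.0156
grasp_force: 25.0
```

```bash
python3 - <<'E'
from meas import *
o=st(); print('bed',RB@(o['ee_pos'][:2]-O2)); c=snap('wrist','w25'); aboard(c); b=bolt(c); print(b[:2],.0832-b[4]); carrier(c)
E
```

```text
t 42.75 pos [ 0.5787 -0.1389  0.189 ] rot [3.141e+00 1.000e-03 1.653e+00] F [ 3.8 -2.   6.6] op 0.0156 gf 25.0
bed [-0.00023656 -0.14487652]
aboard 1796 [ 0.001  -0.0785] [0.0273 0.0331] 0.4 0.0513
aboard 217 [-0.0003 -0.1831] [0.0078 0.021 ] 89.7 0.0513
aboard 1077 [-2.000e-04 -2.121e-01] [0.0269 0.0346] 1.3 0.0513
(np.int64(1005), ((0.5311224460601807, -0.004313783720135689), (0.03178891912102699, 0.01325388066470623), 81.82730102539062)) 1.8046546010954645
handle 491 [-0.0003328 -0.1438482]Traceback (most recent call last):
  File "<stdin>", line 2, in <module>
  File "meas.py", line 53, in carrier
    print('lips',np.percentile(Q[k],[.5,99.5],axis=0).round(4).tolist())
                 ~~~~~~~~~~~~~^^^^^^^^^^^^^^^^^^^^^^^
    return _quantile_unchecked(
        a, q, axis, out, overwrite_input, method, keepdims, weights)
    return _ureduce(a,
                    func=_quantile_ureduce_func,
    ...<5 lines>...
                    overwrite_input=overwrite_input,
                    method=method)
    r = func(a, **kwargs)
    result = _quantile(arr,
                       quantiles=q,
    ...<2 lines>...
                       out=out,
                       weights=wgt)
    slices_having_nans = np.isnan(arr[-1, ...])
                                  ~~~^^^^^^^^^
IndexError: index -1 is out of bounds for axis 0 with size 0
```

>>> step_arm(
  rows=[
    {"dx": 0, "dy": 0, "dz": 0, "rx": 0, "ry": 0, "rz": 0, "fingers": 0.6},
    {"dx": 0, "dy": 0, "dz": 0, "rx": 0, "ry": 0, "rz": 0, "fingers": 0.6},
    {"dx": 0, "dy": 0, "dz": 0, "rx": 0, "ry": 0, "rz": 0, "fingers": 0.6},
    {"dx": 0, "dy": 0, "dz": 0, "rx": 0, "ry": 0, "rz": 0, "fingers": 0.6},
    {"dx": 0, "dy": 0, "dz": -0.6, "rx": 0, "ry": 0, "rz": 0, "fingers": 0.6},
    {"dx": 0, "dy": 0, "dz": -0.9, "rx": 0, "ry": 0, "rz": 0, "fingers": 0.6},
    {"dx": 0, "dy": 0, "dz": -1, "rx": 0, "ry": 0, "rz": 0, "fingers": 0.6},
    {"dx": 0, "dy": 0, "dz": -1, "rx": 0, "ry": 0, "rz": 0, "fingers": 0.6},
  ],
)

```text
t: 43.47
ee_pos: [0.5781, -0.1378, 0.2768]
ee_rot: [-3.14, -0.001, 1.654]
wrist_force: [-0.1, -0.1, -0.9]
opening: 0.0374
grasp_force: 0.0
```

>>> step_arm(
  rows=[
    {"dx": -0.5, "dy": -0.4, "dz": -0.5, "rx": 0, "ry": 0, "rz": 0, "fingers": 0.6},
    {"dx": -0.8, "dy": -0.6, "dz": -0.2, "rx": 0, "ry": 0, "rz": 0, "fingers": 0.6},
    {"dx": -0.8, "dy": -0.6, "dz": 0, "rx": 0, "ry": 0, "rz": 0, "fingers": 0.6},
    {"dx": -0.8, "dy": -0.6, "dz": 0, "rx": 0, "ry": 0, "rz": 0, "fingers": 0.6},
    {"dx": -0.6, "dy": -0.4, "dz": 0, "rx": 0, "ry": 0, "rz": 0, "fingers": 0.6},
    {"dx": 0, "dy": 0, "dz": 0, "rx": 0, "ry": 0, "rz": 0, "fingers": 0.6},
    {"dx": 0, "dy": 0, "dz": 0, "rx": 0, "ry": 0, "rz": 0, "fingers": 0.6},
  ],
)

```text
t: 44.05
ee_pos: [0.5204, -0.2312, 0.2935]
ee_rot: [-3.141, -0.0, 1.652]
wrist_force: [-0.4, -0.1, -0.0]
opening: 0.0377
grasp_force: 0.0
```

```bash
python3 - <<'E'
from meas import *
o=st(); c=snap('wrist','w26'); aboard(c); b=bolt(c); print(b[:2],.0832-b[4]); print(gauge(c,(.37,.47,-.29,-.09)))
try: carrier(c)
except Exception: pass
cv2.imwrite('pics/w26c.png',cv2.resize(c['img'][0:260,140:520],None,fx=2,fy=2))
E
```

```text
t 44.05 pos [ 0.5204 -0.2312  0.2935] rot [-3.141 -0.     1.652] F [-0.4 -0.1 -0. ] op 0.0377 gf 0.0
aboard 830 [ 0.0005 -0.0791] [0.0284 0.0343] 0.0 0.0512
aboard 835 [-0.    -0.171] [0.0289 0.0333] 1.5 0.0512
aboard 774 [-0.0004 -0.2117] [0.0284 0.0332] 1.4 0.0511
(np.int64(0), ((0.0, 0.0), (0.0, 0.0), 0.0)) nan
{'post': array([ 0.4179, -0.2254]), 'size': array([0.0251, 0.0148]), 'ang': 85.1, 'yaw': np.float64(1.4537), 'off': np.float64(-0.0001), 'nose': np.float64(0.1069), 'width': np.float64(0.0351), 'ztop': np.float64(0.07515988769278927)}
handle 150 [-0.00124874 -0.14446583]meas.py:8: RuntimeWarning: Mean of empty slice.
  red=P[near&(S>150)][:,:2].mean(0); wh=P[near&(S<80)][:,:2].mean(0)
  ret = um.true_divide(
  return _methods._mean(a, axis=axis, dtype=dtype,
  ret = ret.dtype.type(ret / rcount)
```

View pics/w26c.png

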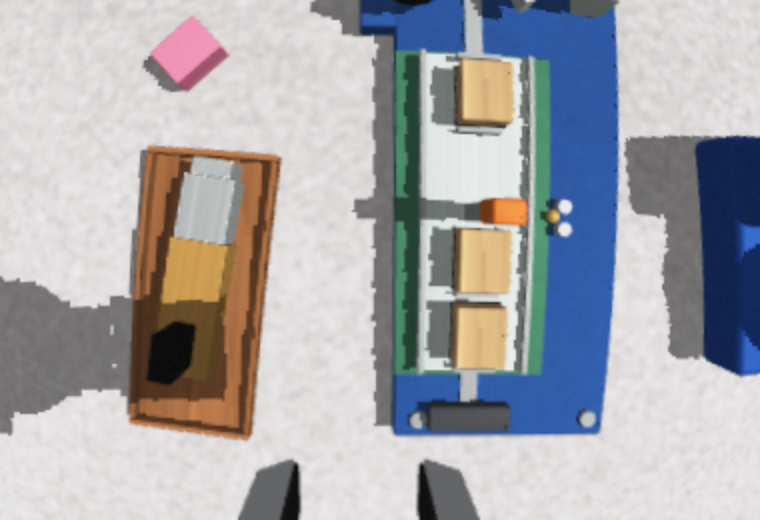

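The carrier sits in the green station with all three blocks standing square, and the gauge lies flat in its tray. Handing in.

```bash
python3 -c "
from cell import arm
print(arm.sign_off())"
```

```text
the job is handed in; nothing more can be done
None
```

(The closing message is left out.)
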